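Pin, bolt and latch the processor's cover plate

ROBOT

A 7-joint arm with a two-finger parallel gripper is mounted at the origin on the work surface. World frame = base frame: x ahead of the robot, y to its left, z up, the work surface at z = 0. Lengths are in m, angles in rad, forces in N, time in s.
With the tool pointing down it reaches from about 0.425 to 0.925 m from the base axis. Payload 6.8 kg.
Tool frame: the origin (TCP) lies at the very end of the fingers, on their centre line; the grasp point (between the pads) lies 19 mm behind it; z points along the fingers, y is the line along which they close (so a half turn about z gives the same grasp; the last joint's range is limited). The gripper opens to 85 mm and grips with 20 to 120 N. Pads are 22 mm wide; open, the fingers measure 114 mm over their backs; the gripper's body (76 mm by 85 mm) begins 54 mm behind the grasp point. The pads swing forward as they close: fully open they stand 13 mm farther back than shut.
Start: joints at [-1.384, 0.477, 0.022, 1.555, -0.011, 1.109, -0.083], TCP at [0.196, 0.646, 0.211] pointing down, gripper open.
Joint ranges: [-2.96, 2.96], [-0.34, 2.1], [-1.41, 1.46], [0.24, 2.44], [-1.37, 4.51], [0.17, 1.92], [-2.96, 2.96]. Speed limits (rad/s): [2.39, 2.39, 3.14, 3.14, 3.14, 3.14, 3.14].

INTERFACE

Orientations are given as a unit quaternion [x, y, z, w].
In Python, from bench import robot gives the robot as it stands. The module is installed in compiled form; this text tells all that it offers.
- The arm moves only by the shell command python3 -m jog 'ROWS' [FORCE]. ROWS is JSON, a list that holds one entry, the list of rows, each a list of 5 numbers: the shift along the tool's x, y, z in mm, then the turn about the tool's z in degrees, then the opening, from 0 (shut) to 1 (fully open). A call has exactly 8 rows; each row shifts and turns the commanded pose from where the row before left it, along the tool's axes as they then stand; what a row does not reach is not made up. A row lasts 1/10 s, in which the tool goes at most 50 mm and 8.59 degrees, less where a joint would pass 70% of its speed; a pose out of reach is approached as far as the arm can. A call is refused whole if a number of a shift passes 50 or a number of a turn 8.59, either way. A call with a gripper value outside its range is refused whole. The fingers move at their own pace and stop on an object; FORCE is the grip in N (left out, the last holds). Time passes only in rows, so rows that do not move let the fingers close, or fill a call up. It gives the time, the measured TCP pose, the force, the opening and the grip force at its end, in the units of the state.
- robot.sense(): the state, without advancing time (a new reading comes with each control period).
- robot.grab_frame(name): name is "scene" or "top"; returns a dict with "color" (420x560x3 uint8, blue, green, red), "z_map" (420x560 float32, m along the optical axis (not along the pixel's ray), 0 where there is no reading), "camera_matrix" (3x3 intrinsics, pixels), "rvec" (rotation vector, rad) and "tvec" (3), from world to camera coordinates, as OpenCV has them. Camera axes: x right, y down, z forward; pixel columns grow to the right and rows downward; lengths in m; the calibration is good to about 2 mm. A picture is of the moment at which its call begins.
- robot.hand_in(): hands the job in; it is judged then, once.
Trained networks look in the newest picture that a camera, given by its name, has taken for a name from the list of things; names that differ only in an ending like _2 or _b are one class to them, and where a whole thing is asked for, a point or a joint stands for the part that bears it (a point fixed in the world has none). Each returns a list of dicts, best first, with "p" (0 to 1); they miss things now and then, are a little off and sometimes report something else, mostly with a low value. They report only what shows in the picture. A call takes as long as a camera call.
- robot.search_frame(camera, thing): "extent" ([centre column, centre row, width, height] in pixels, round what is visible of it).
- robot.trace(camera, thing): "region" (420x560 bool, what is visible of it) and "extent" ([centre column, centre row, width, height] in pixels, round what is visible of it).
- robot.pinpoint(camera, thing): "uv" ([column, row] in pixels: a listed point, or the origin of a listed thing).
The state is a dict: "time_s": time; "qpos": joint angles; "joint_vel": joint speeds; "joint_torque": joint torques, N m; "tcp_pos": TCP position; "orientation": TCP orientation; "ft_force": force on the tool from outside, world axes, zero at the start; "wrist_torque": the same for the moment, N m; "grip_width": finger opening in m; "finger_force": force on a finger pad.
Only numpy, scipy, OpenCV 4.12 (cv2) and the standard library are available. Lean on these libraries where they do the work, as an engineer would, in place of code of your own. Each camera call takes 0.05 s, during which the arm holds its last target. There are 200 camera calls.

TASK

Get the food processor's mount ready: lay the loose cover plate flat on the deck, holes over holes, and push the drift pin fully down through the red-framed hole of both to line them up; with the pin still in, drop every thumb bolt from the rack fully home in the other holes. Then pull the pin and stand it back home in any socket of the rack, and swing the keeper bar shut over the bolt heads until it is in its detent, leaving the other kitchen things alone.

Things in the scene. Friction and masses are not known exactly. Their poses are not given: they have to be found in the camera images.
- deck: steel-dark mounting deck fixed to the counter: block 120 (x) x 200 (y) x 50 high, origin at the centre of its underside, +x away from the robot side, +y to its left, z up. It carries the keeper post at (25, -120) and the catch post (94 high) at (25, +120) mm.
- deck_hole0 (a point): mouth (top face, z 50 mm) of the deck's pin hole, framed in red; 19 mm across, through, at (25, 75) mm in the deck's frame. Axes as the deck's.
- deck_hole1 (a point): mouth of the deck's bolt hole 1; 19 mm across, through, at (25, 25) mm in the deck's frame. Axes as the deck's.
- deck_hole2 (a point): mouth of the deck's bolt hole 2; 19 mm across, through, at (25, -25) mm in the deck's frame. Axes as the deck's.
- deck_hole3 (a point): mouth of the deck's bolt hole 3; 19 mm across, through, at (25, -75) mm in the deck's frame. Axes as the deck's.
- plate_rib (a point): centre of the black grip rib (18 in x, 80 along y, 40 high) standing on the loose bare-aluminium cover plate (100 x 190 x 10 mm, about 0.5 kg). Axes as the plate's, like the deck's when rightly laid: the rib centre lies 22 mm to -x of the plate's centre and 30 mm above its underside; the row of holes 25 mm to +x of the centre. Rightly laid on the deck, the rib centre is at (-22, 0, 80) mm in the deck's frame.
- plate_hole0 (a point): centre (half-way through the thickness) of the plate's pin hole, framed in red, 19 mm across; belongs over deck_hole0
- plate_hole3 (a point): centre of the plate's hole at the other end of the row, 150 mm from the pin hole, 19 mm across; belongs over deck_hole3
- pin_grip (a point): centre of the red grip of the drift pin: grip 28 mm across and 60 tall, round; below it a steel shank 17.5 mm across and 55 long, its last 25 mm tapering to 7 mm at the tip (tip 85 mm below this point). z up. Stood home, the shoulder under the grip rests on the plate (this point 90 mm above the counter) or on the rack (also 90 mm).
- bolt1_head (a point): centre of the brass-coloured head of a thumb bolt: head 26 mm across and 40 tall, round; below it a steel shank 16 mm across and 45 long, the last 10 mm tapering to 8 mm (tip 65 mm below this point). z up; home in plate or rack, this point is 80 mm above the counter. It just drops in, no thread. Two or three of the three bolts are there.
- bolt2_head (a point): centre of the brass-coloured head of a thumb bolt: head 26 mm across and 40 tall, round; below it a steel shank 16 mm across and 45 long, the last 10 mm tapering to 8 mm (tip 65 mm below this point). z up; home in plate or rack, this point is 80 mm above the counter. It just drops in, no thread. Two or three of the three bolts are there.
- bolt3_head (a point): centre of the brass-coloured head of a thumb bolt: head 26 mm across and 40 tall, round; below it a steel shank 16 mm across and 45 long, the last 10 mm tapering to 8 mm (tip 65 mm below this point). z up; home in plate or rack, this point is 80 mm above the counter. It just drops in, no thread. Two or three of the three bolts are there.
- rack: fixed wooden rack, block 64 (x) x 220 (y) x 60 high, origin at the centre of its underside, z up; four through sockets 20 mm across in a row at x = 0, y = 75, 25, -25, -75 mm in its frame. Pin and bolts stand in these, in any order.
- keeper (a joint): angle of the yellow keeper bar about its upright pivot, rad: 0 = shut over the row of bolt heads (hard stop), grows as it opens towards the robot (starts about 1.62 to 1.85, clear of the plate; stop at 2.0, counter-clockwise seen from above). Slight friction, stays where left. Between about 0.07 and 0.02 rad a spring ball in the catch post resists with about 3 to 8 N at the knob, then the bar drops into its detent.
- keeper_knob (a point): middle of the bar's black upright knob, 22 mm across, 42 tall, 120 mm from the pivot; 136 mm above the counter (knob from 115 to 157). The bar is 22 wide, 10 thick (105 to 115 mm above the counter), reaching 250 mm from the pivot; only heads that are fully home pass under it, the pin does not.
- keeper_pivot (a point): pivot of the keeper bar, on its axis, 110 mm above the counter
- box_low: lower clear container, 120 x 90 x 50, blue snap lid (mm); bystander, origin at its underside, leave alone
- box_high: upper clear container stacked on the lower one, same size (mm); bystander, origin at its underside, leave alone
- tongs: steel tongs lying flat, 245 long, 65 wide, 16 high (mm); bystander, origin at its underside, leave alone
- spatula: black spatula lying flat, about 280 long (mm); bystander, origin at its underside, leave alone
- jar: glass jar with wooden lid, 70 across, 100 tall (mm); bystander, origin at its underside, leave alone
- mug: white mug, 80 across, 90 tall (mm); bystander, origin at its underside, leave alone

How it is judged:
By the outcome, as a careful person would: the job done as asked, in the order asked, and still so for the second after the job is handed in, with the robot touching nothing.
Of bolt1, bolt2, bolt3 only 2 to 3 are there at a start; the rules pass over those that are not, and their reading is None.
At some moment in a run one of plate may be knocked a few centimetres aside while the robot is not near it.
It also fails if it takes over 210 s, if anything falls off the work surface, if the arm or the gripper's body presses on something with over 40 N, if the wrist force passes 120 N, or if a joint passes its speed limit or range.

## Working session

There is one attempt and no reset: what is moved stays moved. The work goes in short steps, Python scripts to look and compute and a shell command to move; the robot and the scene stay as the last step left them, time stands still between calls to the robot, and variables do not carry over. Pictures are saved under pics/ and viewed, at most 14 in all, crops included, and the job is handed in when it is done.

```bash
mkdir -p pics; cat > h.py <<'E'
from bench import robot
import numpy as np, cv2
from scipy.spatial.transform import Rotation as R
def cam(n):
    f=robot.grab_frame(n); f['R']=cv2.Rodrigues(np.array(f['rvec'],float))[0]; f['t']=np.array(f['tvec'],float).ravel(); f['K']=np.array(f['camera_matrix']); return f
def ray(f,uv):
    d=f['R'].T@(np.linalg.inv(f['K'])@[uv[0],uv[1],1]); return -f['R'].T@f['t'],d
def atz(f,uv,z):
    c,d=ray(f,uv); return c+d*(z-c[2])/d[2]
def dep(f,uv):
    u,v=int(round(uv[0])),int(round(uv[1])); p=f['z_map'][max(0,v-1):v+2,max(0,u-1):u+2]; p=p[p>0]
    if len(p)==0: return None
    c,d=ray(f,uv); return c+d*np.median(p)
def tri(fs,uvs):
    A=np.zeros((3,3));b=np.zeros(3)
    for f,uv in zip(fs,uvs):
        c,d=ray(f,uv);d=d/np.linalg.norm(d);P=np.eye(3)-np.outer(d,d);A+=P;b+=P@c
    return np.linalg.solve(A,b)
def st():
    s=robot.sense(); r=R.from_quat(s['orientation']).as_matrix()
    print('t',round(s['time_s'],2),'tcp',np.round(s['tcp_pos'],4),'x',np.round(r[:,0],3),'y',np.round(r[:,1],3),'z',np.round(r[:,2],3),'F',np.round(s['ft_force'],1),'w',round(s['grip_width'],4)); return s,r
E
python3 - <<'E'
from h import *
np.set_printoptions(suppress=True,precision=4)
st()
f={n:cam(n) for n in('scene','top')}
for n in f: cv2.imwrite(f'pics/{n}0.png',f[n]['color'])
Z=dict(deck=0,deck_hole0=.05,deck_hole3=.05,plate_rib=None,plate_hole0=None,plate_hole3=None,pin_grip=.09,bolt1_head=.08,rack=0,keeper_knob=.136,keeper_pivot=.11,box_low=0,tongs=0,spatula=0,jar=0,mug=0)
for k,z in Z.items():
  for n in f:
    for r in robot.pinpoint(n,k)[:4]:
      if r['p']<.3: continue
      print(k,n,round(r['p'],2),np.round(r['uv'],1),dep(f[n],r['uv']), atz(f[n],r['uv'],z)if z is not None else '')
E
```

```text
t 0.0 tcp [0.1959 0.6453 0.2097] x [-0.957  0.291 -0.   ] y [ 0.291  0.957 -0.002] z [-0.    -0.002 -1.   ] F [0.4 0.7 0.3] w 0.0855
deck scene 0.9 [270.2 216.3] [ 0.547  -0.0031  0.0508] [0.5017 0.0279 0.    ]
deck top 0.71 [270.8 241.2] [0.5045 0.0152 0.0522] [0.5111 0.0151 0.    ]
deck top 0.32 [254.6 231.7] [0.5285 0.0567 0.0497] [0.5358 0.0584 0.    ]
deck_hole0 scene 0.85 [248.8 219.1] [ 0.526  -0.0488  0.0495] [ 0.5264 -0.0491  0.05  ]
deck_hole0 scene 0.66 [265.1 213.5] [ 0.5243 -0.0023  0.0421] [ 0.5316 -0.0071  0.05  ]
deck_hole0 scene 0.65 [283.1 206.9] [0.5241 0.0508 0.0366] [0.5363 0.0417 0.05  ]
deck_hole0 scene 0.6 [297.8 193.1] [0.5152 0.1018 0.0508] [0.5145 0.1024 0.05  ]
deck_hole0 top 0.89 [239.  232.4] [0.5331 0.0995 0.0015] [0.5261 0.0962 0.05  ]
deck_hole0 top 0.81 [257.8 227.4] [0.5402 0.0489 0.0466] [0.5396 0.0488 0.05  ]
deck_hole0 top 0.76 [298.7 227.3] [ 0.5466 -0.0575  0.0176] [ 0.5415 -0.0555  0.05  ]
deck_hole0 top 0.6 [277.5 228.6] [ 0.5445 -0.0021  0.0036] [ 0.5373 -0.0014  0.05  ]
deck_hole3 scene 0.85 [248.8 219.1] [ 0.526  -0.0488  0.0495] [ 0.5264 
[... 2637 characters left out ...]
ngs top 0.45 [332.3 274.5] [ 0.4166 -0.1262  0.1572] [ 0.4258 -0.1471  0.    ]
tongs top 0.37 [268.9 240.1] [0.5073 0.02   0.0516] [0.514  0.0202 0.    ]
spatula scene 0.9 [302.  289.2] [ 0.7366 -0.0529  0.0177] [ 0.7264 -0.0439  0.    ]
spatula scene 0.41 [139.9 280.9] [ 0.6024 -0.3298  0.1014] [ 0.5136 -0.3169  0.    ]
spatula top 0.8 [294.  160.8] [ 0.7326 -0.0448  0.0026] [ 0.7334 -0.0449  0.    ]
jar scene 0.77 [411.6 218.5] [0.7687 0.2154 0.1007] [0.7079 0.3178 0.    ]
jar top 0.76 [161.3 166.4] [0.6877 0.2954 0.0787] [0.7106 0.3146 0.    ]
mug scene 0.91 [277.4 172.7] [0.3927 0.1259 0.0281] [0.3621 0.1477 0.    ]
mug top 0.72 [212.4 297.2] [0.3639 0.1626 0.0043] [0.3639 0.1631 0.    ]
```

```bash
python3 - <<'E'
import cv2
t=cv2.imread('pics/top0.png');cv2.imwrite('pics/topc.png',cv2.resize(t[130:330,110:430],(800,500),interpolation=cv2.INTER_CUBIC))
E
```

```text
(no output)
```

View pics/topc.png

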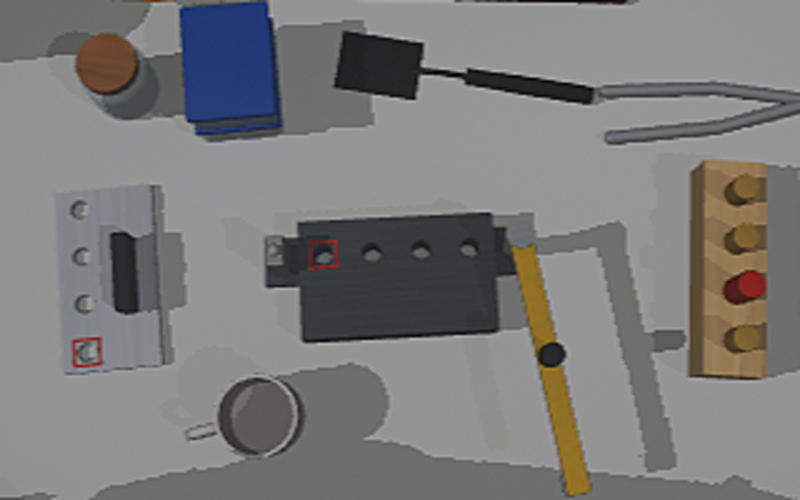

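View pics/scene0.png

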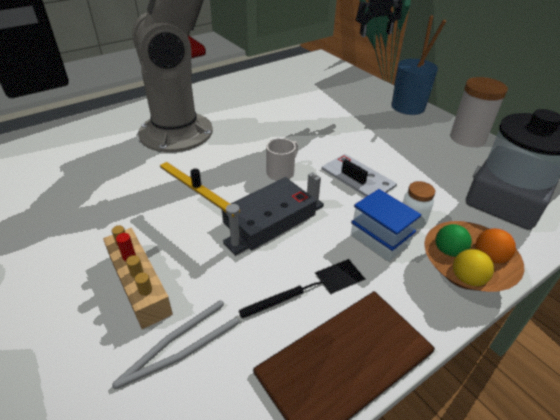

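The scene shows three bolts and the pin on the rack at right: bolts at topc rows 190, 240 and 338, pin at (745,287). The plate lies at left with its red-framed hole at (87,352), turned about 90° from the deck. The deck's red-framed hole is at (323,253), and the keeper is open. Next I'll measure precisely from depth.

```bash
cat >> h.py <<'E'
def cloud(f):
    v,u=np.mgrid[0:420,0:560]; z=f['z_map']; k=np.linalg.inv(f['K'])
    p=np.stack([u,v,np.ones_like(u)],-1)@k.T*z[...,None]; return (p-f['t'])@f['R']
def rect(P,m):
    q=P[m][:,:2].astype(np.float32)*1000
    # largest cluster
    (cx,cy),(w,h),a=cv2.minAreaRect(q); return np.round([cx,cy,w,h,a,len(q)],1)
def box(P,x0,x1,y0,y1,z0,z1): return (P[...,0]>x0)&(P[...,0]<x1)&(P[...,1]>y0)&(P[...,1]<y1)&(P[...,2]>z0)&(P[...,2]<z1)
E
python3 - <<'E'
from h import *
f=cam('top');P=cloud(f);P[f['z_map']==0]=9
print('cam',-f['R'].T@f['t'])
print('deck',rect(P,box(P,.42,.6,-.1,.13,.046,.056)))
print('plate',rect(P,box(P,.38,.62,.22,.42,.007,.014)))
print('rib',rect(P,box(P,.42,.6,.22,.42,.044,.056)))
print('rack',rect(P,box(P,.38,.7,-.4,-.24,.055,.065)))
m=box(P,.38,.7,-.4,-.24,.09,.13).astype(np.uint8)
n,l,s,c=cv2.connectedComponentsWithStats(m)
for i in range(1,n):
  q=P[l==i]; top=q[q[:,2]>q[:,2].max()-.006]; print('head',len(q),np.round(top.mean(0),4))
hsv=cv2.cvtColor(f['color'],cv2.COLOR_BGR2HSV)
# holes: deck-relative via template: local std of gray
g=f['color'].min(2)
for uv in [(239.2,231.2),(258.8,230.8),(278.4,230),(297.6,228.8)]:
  w=g[int(uv[1])-6:int(uv[1])+7,int(uv[0])-6:int(uv[0])+7]; print(w.tolist()[3:10:3])
red=((hsv[...,0]<8)|(hsv[...,0]>172))&(hsv[...,1]>120)
n,l,s,c=cv2.connectedComponentsWithStats(red.astype(np.uint8))
for i in range(1,n):
  if s[i,4]>8: v,u=np.where(l==i); uv=((u.min()+u.max())/2,(v.min()+v.max())/2); print('red',s[i],atz(f,uv,.05),atz(f,uv,.01))
E
```

```text
cam [0.35408466 0.01625938 1.22692036]
deck [ 509.3   11.9  120.5  215.5    3.9 3441. ]
plate [ 498.4  310.9  190.   230.7   87.1 2071. ]
rib [508.5 298.9  79.2  19.    7.7 228. ]
rack [ 521.1 -321.6   65.7  220.3   87.5 1608. ]
head 90 [ 0.5944 -0.3249  0.102 ]
head 92 [ 0.5449 -0.3226  0.1017]
head 142 [ 0.4961 -0.3216  0.1213]
head 98 [ 0.4456 -0.3191  0.1013]
[[41, 40, 39, 43, 41, 36, 34, 34, 37, 42, 55, 41, 56], [43, 40, 35, 30, 36, 49, 79, 95, 71, 46, 44, 42, 58], [44, 40, 35, 54, 89, 99, 97, 98, 85, 48, 51, 41, 51]]
[[57, 57, 59, 59, 50, 39, 37, 37, 47, 58, 56, 57, 57], [60, 60, 53, 34, 33, 46, 79, 96, 67, 33, 39, 57, 56], [56, 55, 55, 60, 82, 97, 96, 96, 92, 72, 51, 54, 55]]
[[56, 56, 55, 45, 34, 33, 30, 30, 38, 50, 57, 58, 55], [55, 55, 49, 71, 101, 98, 97, 99, 87, 50, 45, 57, 56], [55, 54, 54, 51, 47, 59, 68, 61, 46, 53, 56, 56, 56]]
[[56, 55, 56, 57, 54, 43, 39, 38, 43, 51, 55, 53, 52], [55, 56, 49, 45, 68, 81, 81, 69, 36, 35, 47, 54, 54], [55, 56, 53, 54, 77, 98, 97, 98, 96, 73, 44, 52, 52]]
red [233 226  12  12  54] [0.52834452 0.09756491 0.05      ] [0.5342671  0.10032825 0.01      ]
red [399 238  17  14 170] [ 0.50121554 -0.33254324  0.05      ] [ 0.50621608 -0.344398    0.01      ]
red [139 265  12  12  32] [0.426979   0.32784646 0.05      ] [0.42945646 0.33843637 0.01      ]
```

```bash
cat >> h.py <<'E'
def fitrect(P,m,L,W):
    """robust pose of an L(long)xW rectangle from top-face points, mm; returns centre, angle deg of long axis mod 180"""
    from scipy.optimize import minimize
    q=P[m][:,:2]*1000
    # maximise inliers minus area-miss: soft count of points inside an L x W rectangle, edges balanced
    (cx,cy),(w,h),a=cv2.minAreaRect(q.astype(np.float32)); a=np.deg2rad(a if w>h else a+90)
    def cost(x):
        d=q-x[:2];c,s=np.cos(x[2]),np.sin(x[2]);u=np.abs(d@[c,s])-L/2;v=np.abs(d@[-s,c])-W/2
        e=np.maximum(u,v); return np.clip(np.maximum(e,0),0,6).sum()+.02*0
    best=min((minimize(cost,[np.median(q[:,0])+dx,np.median(q[:,1])+dy,a+da],method='Nelder-Mead',options=dict(initial_simplex=None,xatol=.01,fatol=.01,maxiter=2000)) for dx in(-4,4) for dy in(-4,4) for da in(-.05,0,.05)),key=lambda r:r.fun)
    x=best.x; return np.round([x[0],x[1],np.rad2deg(x[2])%180],2),round(best.fun,1),len(q)
E
python3 - <<'E'
from h import *
f=cam('top');P=cloud(f);P[f['z_map']==0]=9
print('deck',fitrect(P,box(P,.42,.6,-.1,.13,.046,.056),200,120))
m=box(P,.38,.62,.22,.42,.006,.015).astype(np.uint8);n,l,s,c=cv2.connectedComponentsWithStats(m);k=1+np.argmax(s[1:,4]);print(s[k])
print('plate',fitrect(P,l==k,190,100))
print('rack',fitrect(P,box(P,.38,.7,-.4,-.24,.055,.065),220,64))
E
```

```text
deck (array([508.68,  19.85,  93.85]), np.float64(20.1), 3436)
[ 132  204   43   76 2234]
plate (array([506.75, 321.09,   6.53]), np.float64(12.9), 2234)
rack (array([ 520.93, -321.93,  177.57]), np.float64(10.0), 1592)
```

```bash
cat >> h.py <<'E'
def plan(x,y,z,yaw=None):
    """mm, deg of tool-y axis (mod 180). shift in current tool axes, then turn about tool z"""
    s,r=st(); d=np.array([x,y,z])-s['tcp_pos']*1000; t=0
    if yaw is not None:
        cur=np.rad2deg(np.arctan2(r[1,1],r[0,1])); t=-((yaw-cur+90)%180-90)
    print('shift mm',np.round(r.T@d,1),'turn',round(t,2),'grip N',round(float(np.max(s['finger_force'])),1))
E
python3 -m jog '[[[-36,-21.6,0,0,1],[-36,-21.6,0,0,1],[-36,-21.6,0,0,1],[-36,-21.6,0,0,1],[-36,-21.6,0,0,1],[-36,-21.6,0,0,1],[-36,-21.6,0,0,1],[-36,-21.6,0,0,1]]]' 40
python3 -m jog '[[[-28,-16.8,0,0,1],[-28,-16.8,0,0,1],[-28,-16.8,0,0,1],[-28,-16.8,0,0,1],[0,0,0,-7.8,1],[0,0,0,-7.8,1],[0,0,0,-7.8,1],[0,0,0,0,1]]]'
python3 - <<'E'
from h import *
plan(509.3,299.2,18,96.5)
f=cam('top');P=cloud(f);P[f['z_map']==0]=9
for r in robot.pinpoint('scene','plate_rib')[:1]: print(r)
E
```

```text
time_s: 2.6
tcp_pos: [0.4225, 0.3956, 0.211]
orientation: [0.147, 0.989, 0.0, 0.0]
ft_force: [0.3, 0.3, 0.1]
grip_width: 0.0855
finger_force: 0.0
time_s: 3.4
tcp_pos: [0.5092, 0.2999, 0.2108]
orientation: [-0.057, 0.998, 0.0, 0.0]
ft_force: [0.8, -0.6, 0.0]
grip_width: 0.0853
finger_force: 0.0
t 3.4 tcp [0.5092 0.2999 0.2108] x [-0.993 -0.114 -0.   ] y [-0.114  0.993  0.   ] z [ 0.  0. -1.] F [ 0.8 -0.6  0. ] w 0.0853
shift mm [  0.   -0.8 192.8] turn 0.06 grip N 0.0
{'uv': [348.4, 171.3], 'p': 0.86}
```

```bash
python3 -m jog '[[[0,-0.8,40,0,1],[0,0,40,0,1],[0,0,40,0,1],[0,0,30,0,1],[0,0,20,0,1],[0,0,12,0,1],[0,0,10,0,1],[0,0,0,0,1]]]' 60
python3 -m jog '[[[0,0,0,0,0],[0,0,0,0,0],[0,0,0,0,0],[0,0,0,0,0],[0,0,0,0,0],[0,0,0,0,0],[0,0,0,0,0],[0,0,0,0,0]]]' 60
python3 -m jog '[[[0,0,-5,0,0],[0,0,-10,0,0],[0,0,-20,0,0],[0,0,-20,0,0],[0,0,-20,0,0],[0,0,-25,0,0],[0,0,-20,0,0],[0,0,0,0,0]]]' 60
python3 - <<'E'
from h import *
# rib target in deck frame
c=np.array([508.6,20.4]);a=np.deg2rad(3.85);p=c-22*np.array([np.cos(a),np.sin(a)]);print(p)
plan(p[0],p[1],70,3.85)
E
```

```text
time_s: 4.3
tcp_pos: [0.5089, 0.2991, 0.018]
orientation: [-0.056, 0.998, -0.0, -0.0]
ft_force: [0.6, -0.5, -0.9]
grip_width: 0.0855
finger_force: 0.0
time_s: 5.1
tcp_pos: [0.5095, 0.2996, 0.0194]
orientation: [-0.057, 0.998, 0.0, 0.0]
ft_force: [-1.1, -0.8, 5.7]
grip_width: 0.0161
finger_force: 59.7
time_s: 5.9
tcp_pos: [0.5108, 0.3001, 0.1417]
orientation: [-0.057, 0.998, 0.001, 0.002]
ft_force: [-0.2, 0.3, -4.8]
grip_width: 0.0162
finger_force: 59.0
[486.64964842  18.92281834]
t 5.9 tcp [0.5108 0.3001 0.1417] x [-0.994 -0.113 -0.005] y [-0.113  0.994  0.003] z [ 0.004  0.003 -1.   ] F [-0.2  0.3 -4.8] w 0.0162
shift mm [  56.1 -276.8   70.7] turn -87.36 grip N 59.0
```

```bash
python3 -m jog '[[[0,0,0,8.42,0],[0,0,0,8.42,0],[0,0,0,8.42,0],[0,0,0,8.42,0],[0,0,0,8.42,0],[0,0,0,8.42,0],[0,0,0,8.42,0],[0,0,0,8.42,0]]]'
python3 -m jog '[[[0,0,0,8.42,0],[0,0,0,8.42,0],[0,0,0,8.42,0],[0,0,0,0,0],[0,0,0,0,0],[0,0,0,0,0],[0,0,0,0,0],[0,0,0,0,0]]]'
python3 - <<'E'
from h import *
plan(486.6,18.9,142,3.85)
E
```

```text
time_s: 6.7
tcp_pos: [0.5082, 0.2986, 0.1372]
orientation: [0.509, 0.861, -0.001, -0.0]
ft_force: [0.5, -0.8, -4.5]
grip_width: 0.016
finger_force: 59.0
time_s: 7.5
tcp_pos: [0.5092, 0.2992, 0.1387]
orientation: [0.682, 0.731, 0.0, -0.0]
ft_force: [0.0, -0.1, -4.7]
grip_width: 0.0164
finger_force: 59.0
t 7.5 tcp [0.5092 0.2992 0.1387] x [-0.069  0.998  0.   ] y [ 0.998  0.069 -0.   ] z [-0.  0. -1.] F [ 0.  -0.1 -4.7] w 0.0164
shift mm [-278.   -41.8   -3.4] turn 0.09 grip N 59.0
```

```bash
python3 -m jog '[[[-20,-3,-3.4,0,0],[-42,-6.4,0,0,0],[-42,-6.4,0,0,0],[-42,-6.4,0,0,0],[-42,-6.4,0,0,0],[-42,-6.4,0,0,0],[-32,-5,0,0,0],[-16,-1.8,0,0,0]]]'
python3 -m jog '[[[0,0,0,0,0],[0,0,0,0,0],[0,0,0,0,0],[0,0,0,0,0],[0,0,0,0,0],[0,0,0,0,0],[0,0,0,0,0],[0,0,0,0,0]]]'
python3 - <<'E'
from h import *
plan(486.6,18.9,70,3.85)
f=cam('top');cv2.imwrite('pics/t1.png',cv2.resize(f['color'][170:310,180:400],(800,509)))
P=cloud(f);P[f['z_map']==0]=9
m=box(P,.38,.66,-.2,.2,.123,.142)
m&=~box(P,.40,.50,-.2,.2,0,1) if 0 else m
print('n',m.sum())
try: print('plate',fitrect(P,m,190,100))
except Exception as e: print(e)
for k in('plate_hole0','plate_hole3'):
  for r in robot.pinpoint('top',k)[:4]: print(k,round(r['p'],2),np.round(r['uv'],1),atz(f,r['uv'],.13))
E
```

```text
time_s: 8.3
tcp_pos: [0.4853, 0.0145, 0.1425]
orientation: [0.684, 0.729, -0.0, 0.0]
ft_force: [-1.0, -0.1, -4.4]
grip_width: 0.0162
finger_force: 59.1
time_s: 9.1
tcp_pos: [0.4864, 0.0191, 0.1421]
orientation: [0.683, 0.731, -0.0, -0.0]
ft_force: [0.3, -0.4, -5.4]
grip_width: 0.0164
finger_force: 59.1
t 9.1 tcp [0.4864 0.0191 0.1421] x [-0.068  0.998 -0.   ] y [ 0.998  0.068 -0.   ] z [-0. -0. -1.] F [ 0.3 -0.4 -5.4] w 0.0164
shift mm [-0.3  0.2 72.1] turn 0.05 grip N 59.1
n 744
plate (array([512.96, -54.6 ,  93.65]), np.float64(2004.0), 744)
plate_hole0 0.88 [233.2 222.9] [0.536937   0.10518578 0.13      ]
plate_hole0 0.84 [294.9 224.4] [ 0.53557697 -0.04152055  0.13      ]
plate_hole3 0.88 [233.2 222.9] [0.536937   0.10518578 0.13      ]
plate_hole3 0.84 [294.9 224.4] [ 0.53557697 -0.04152055  0.13      ]
```

View pics/t1.png

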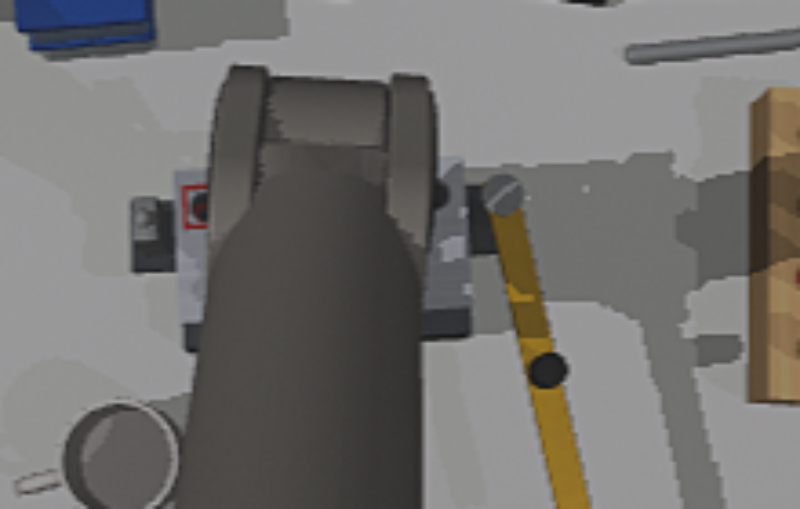

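```bash
python3 -m jog '[[[0,0,10,0,0],[0,0,15,0,0],[0,0,15,0,0],[0,0,12,0,0],[0,0,8,0,0],[0,0,6,0,0],[0,0,3,0,0],[0,0,2,0,0]]]'
python3 -m jog '[[[0,0,1,0,0],[0,0,0,0,0],[0,0,0,0,0],[0,0,0,0,0.4],[0,0,0,0,0.5],[0,0,0,0,0.5],[0,0,0,0,0.5],[0,0,0,0,0.5]]]'
python3 -m jog '[[[0,0,-20,0,0.5],[0,0,-40,0,0.5],[0,0,-45,0,0.5],[0,0,-45,0,0.5],[-45,-10,0,0,0.5],[-45,-10,0,0,0.5],[-45,-10,0,0,0.5],[-45,-10,0,0,0.5]]]'
python3 -m jog '[[[-45,0,0,0,0.5],[-45,0,0,0,0.5],[-45,0,0,0,0.5],[0,0,0,0,0.5],[0,0,0,0,0.5],[0,0,0,0,0.5],[0,0,0,0,0.5],[0,0,0,0,0.5]]]'
python3 - <<'E'
from h import *
st()
f=cam('top');cv2.imwrite('pics/t2.png',cv2.resize(f['color'][170:310,180:400],(800,509)))
P=cloud(f);P[f['z_map']==0]=9
m=box(P,.42,.6,-.1,.13,.056,.065).astype(np.uint8)
n,l,s,c=cv2.connectedComponentsWithStats(m);k=1+np.argmax(s[1:,4])
print('plate',fitrect(P,l==k,190,100), np.median(P[l==k][:,2]))
m=box(P,.38,.7,-.4,-.24,.09,.13).astype(np.uint8)
print(rect(P,m>0))
hsv=cv2.cvtColor(f['color'],cv2.COLOR_BGR2HSV)
red=((hsv[...,0]<8)|(hsv[...,0]>172))&(hsv[...,1]>120)
n,l,s,c=cv2.connectedComponentsWithStats(red.astype(np.uint8))
for i in range(1,n):
  if s[i,4]>8: v,u=np.where(l==i); uv=((u.min()+u.max())/2,(v.min()+v.max())/2); print('red',s[i],atz(f,uv,.06))
E
```

```text
time_s: 10.05
tcp_pos: [0.4866, 0.019, 0.071]
orientation: [0.683, 0.731, 0.0, 0.0]
ft_force: [0.2, -0.2, -4.2]
grip_width: 0.016
finger_force: 59.0
time_s: 10.85
tcp_pos: [0.4865, 0.0191, 0.0702]
orientation: [0.683, 0.731, 0.0, 0.0]
ft_force: [0.7, 0.8, 0.3]
grip_width: 0.0426
finger_force: 0.0
time_s: 11.65
tcp_pos: [0.4582, -0.1647, 0.2204]
orientation: [0.682, 0.731, 0.001, 0.0]
ft_force: [1.0, -0.5, 0.9]
grip_width: 0.0426
finger_force: 0.0
time_s: 12.45
tcp_pos: [0.4683, -0.2965, 0.2201]
orientation: [0.682, 0.732, 0.0, -0.0]
ft_force: [-0.9, 0.1, -0.2]
grip_width: 0.0427
finger_force: 0.0
t 12.45 tcp [ 0.4683 -0.2965  0.2201] x [-0.07   0.998  0.001] y [0.998 0.07  0.   ] z [ 0.     0.001 -1.   ] F [-0.9  0.1 -0.2] w 0.0427
plate (array([484.82,  -1.55,  99.68]), np.float64(1.3), 2462) 0.06054226775464876
[ 520.1 -321.9   27.1  174.1   87.1  419. ]
red [233 226  12   8  22] [0.53195425 0.09702006 0.06      ]
red [234 229   3   9  12] [0.52292164 0.10555021 0.06      ]
red [240 238  11   2  11] [0.50934833 0.08007553 0.06      ]
red [399 238  17  14 169] [ 0.49996541 -0.32957955  0.06      ]
red [241 248  12   2  13] [0.48420589 0.07567352 0.06      ]
```

View pics/t2.png

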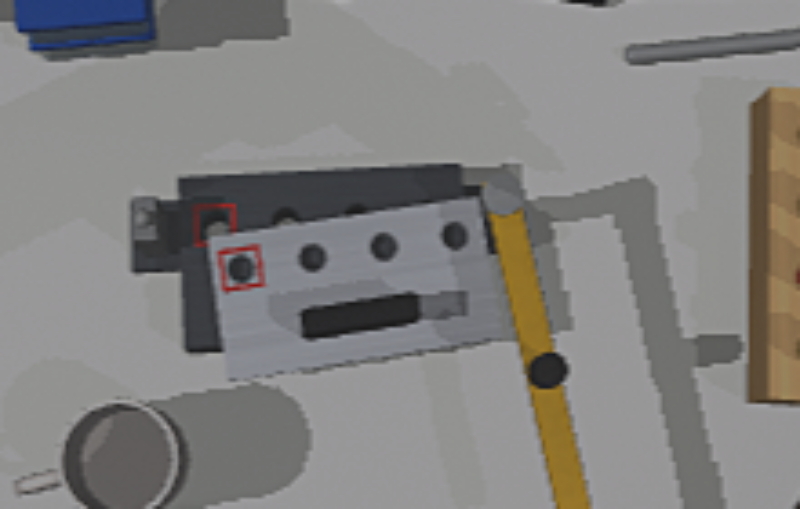

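The plate was knocked aside, as the task warned it might be. It still lies flat, with its red hole at (241,268) against the deck's at (215,222). I'll re-grasp it and lift only slightly, because the bar overhangs one corner.

```bash
python3 - <<'E'
from h import *
f=cam('top');P=cloud(f);P[f['z_map']==0]=9
m=box(P,.40,.55,-.075,.075,.094,.106);print('rib',rect(P,m))
a=np.deg2rad(9.68);print(np.array([484.8,-1.55])-22*np.array([np.cos(a),np.sin(a)]))
plan(463.1,-5,220,9.7)
E
```

```text
rib [463.   -5.1  18.3  79.2   9.7 243. ]
[463.1132311   -5.24919647]
t 12.55 tcp [ 0.4682 -0.297   0.2202] x [-0.069  0.998  0.   ] y [0.998 0.069 0.   ] z [ 0.  0. -1.] F [-0.4  0.3 -0.2] w 0.0427
shift mm [291.7  15.2   0.3] turn -5.72 grip N 0.0
```

```bash
python3 -m jog '[[[40,2.5,0,0,0.5],[40,2.5,0,0,0.5],[40,2.5,0,0,0.5],[40,2.5,0,0,0.5],[40,2.5,0,0,0.5],[40,2.5,0,0,0.5],[40,0.2,0,0,0.5],[11.7,0,0,-5.7,0.5]]]'
python3 -m jog '[[[0,0,20,0,0.5],[0,0,40,0,0.5],[0,0,40,0,0.5],[0,0,25,0,0.5],[0,0,0,0,0.5],[0,0,0,0,0.5],[0,0,0,0,0.5],[0,0,0,0,0.5]]]'
python3 - <<'E'
from h import *
plan(463,-5,70,9.7)
E
```

```text
time_s: 13.35
tcp_pos: [0.4628, -0.001, 0.2201]
orientation: [0.643, 0.766, 0.001, -0.001]
ft_force: [-0.2, -0.4, 0.1]
grip_width: 0.0428
finger_force: 0.0
time_s: 14.15
tcp_pos: [0.4644, -0.0056, 0.0965]
orientation: [0.645, 0.764, 0.001, 0.001]
ft_force: [0.9, -0.5, -0.1]
grip_width: 0.0426
finger_force: 0.0
t 14.15 tcp [ 0.4644 -0.0056  0.0965] x [-0.167  0.986  0.001] y [0.986 0.167 0.003] z [ 0.003  0.001 -1.   ] F [ 0.9 -0.5 -0.1] w 0.0426
shift mm [ 0.8 -1.4 26.5] turn -0.1 grip N 0.0
```

```bash
python3 -m jog '[[[0.8,-1.4,13,0,0.5],[0,0,10,0,0.5],[0,0,3.5,0,0.5],[0,0,0,0,0],[0,0,0,0,0],[0,0,0,0,0],[0,0,0,0,0],[0,0,0,0,0]]]' 60
python3 -m jog '[[[0,0,-4,0,0],[0,0,-2,0,0],[5,7,0,0,0],[5,7,0,0,0],[5,7,0,0,0],[4.6,6.3,0,0,0],[0,0,0,5.83,0],[0,0,0,0,0]]]'
python3 -m jog '[[[0,0,0,0,0],[0,0,0,0,0],[0,0,0,0,0],[0,0,0,0,0],[0,0,0,0,0],[0,0,0,0,0],[0,0,0,0,0],[0,0,0,0,0]]]'
python3 - <<'E'
from h import *
plan(486.6,18.9,70,3.85)
E
```

```text
time_s: 14.95
tcp_pos: [0.4625, -0.0054, 0.0691]
orientation: [0.646, 0.764, 0.001, 0.001]
ft_force: [2.1, -0.9, 3.0]
grip_width: 0.0158
finger_force: 60.5
time_s: 15.75
tcp_pos: [0.4857, 0.0191, 0.0744]
orientation: [0.684, 0.73, -0.0, 0.0]
ft_force: [0.5, 0.5, -4.8]
grip_width: 0.0161
finger_force: 59.5
time_s: 16.55
tcp_pos: [0.4853, 0.0185, 0.0746]
orientation: [0.684, 0.73, 0.0, -0.0]
ft_force: [0.3, -1.1, -4.3]
grip_width: 0.0161
finger_force: 59.5
t 16.55 tcp [0.4853 0.0185 0.0746] x [-0.066  0.998  0.   ] y [0.998 0.066 0.   ] z [ 0.  0. -1.] F [ 0.3 -1.1 -4.3] w 0.0161
shift mm [0.3 1.3 4.6] turn -0.09 grip N 59.5
```

```bash
python3 -m jog '[[[0.3,1.2,2,0,0],[0,0,2,0,0],[0,0,1.5,0,0],[0,0,0,0,0],[0,0,0,0,0],[0,0,0,0,0.5],[0,0,0,0,0.5],[0,0,0,0,0.5]]]'
python3 -m jog '[[[0,0,-20,0,0.5],[0,0,-40,0,0.5],[0,0,-45,0,0.5],[0,0,-45,0,0.5],[-45,-10,0,0,0.5],[-45,-10,0,0,0.5],[-45,-10,0,0,0.5],[-45,-10,0,0,0.5]]]'
python3 -m jog '[[[-45,0,0,0,0.5],[-45,0,0,0,0.5],[-45,0,0,0,0.5],[0,0,0,0,0.5],[0,0,0,0,0.5],[0,0,0,0,0.5],[0,0,0,0,0.5],[0,0,0,0,0.5]]]'
python3 - <<'E'
from h import *
st()
f=cam('top');cv2.imwrite('pics/t3.png',cv2.resize(f['color'][170:310,180:400],(800,509)))
P=cloud(f);P[f['z_map']==0]=9
m=box(P,.42,.6,-.1,.13,.056,.065).astype(np.uint8)
n,l,s,c=cv2.connectedComponentsWithStats(m);k=1+np.argmax(s[1:,4])
print('plate',fitrect(P,l==k,190,100), np.median(P[l==k][:,2]))
m=box(P,.40,.55,-.075,.095,.094,.106);print('rib',rect(P,m))
hsv=cv2.cvtColor(f['color'],cv2.COLOR_BGR2HSV)
red=((hsv[...,0]<8)|(hsv[...,0]>172))&(hsv[...,1]>120)
n,l,s,c=cv2.connectedComponentsWithStats(red.astype(np.uint8))
for i in range(1,n):
  if s[i,4]>8: v,u=np.where(l==i); uv=((u.min()+u.max())/2,(v.min()+v.max())/2); print('red',s[i],atz(f,uv,.06))
m=box(P,.38,.7,-.4,-.24,.115,.13); 
print('pin',rect(P,m))
E
```

```text
time_s: 17.35
tcp_pos: [0.4869, 0.0189, 0.0693]
orientation: [0.684, 0.73, 0.0, 0.0]
ft_force: [0.7, -0.1, -0.2]
grip_width: 0.0426
finger_force: 0.0
time_s: 18.15
tcp_pos: [0.4581, -0.1648, 0.2196]
orientation: [0.683, 0.73, 0.001, 0.0]
ft_force: [1.0, -0.4, -0.4]
grip_width: 0.0426
finger_force: 0.0
time_s: 18.95
tcp_pos: [0.4677, -0.2966, 0.2191]
orientation: [0.683, 0.731, 0.0, -0.0]
ft_force: [0.8, 0.2, -0.3]
grip_width: 0.0423
finger_force: 0.0
t 18.95 tcp [ 0.4677 -0.2966  0.2191] x [-0.068  0.998  0.001] y [0.998 0.068 0.   ] z [ 0.     0.001 -1.   ] F [ 0.8  0.2 -0.3] w 0.0423
plate (array([509.21,  20.54,  93.81]), np.float64(11.4), 2447) 0.06046529199933174
rib [487.1  19.3  18.2  78.1   3.7 246. ]
red [233 225  11   3  14] [0.54086331 0.098535   0.06      ]
red [233 230  11   7  22] [0.52303301 0.09802005 0.06      ]
red [399 238  17  14 170] [ 0.49996541 -0.32957955  0.06      ]
pin [ 495.5 -321.3   27.    26.    39.   103. ]
```

View pics/t3.png

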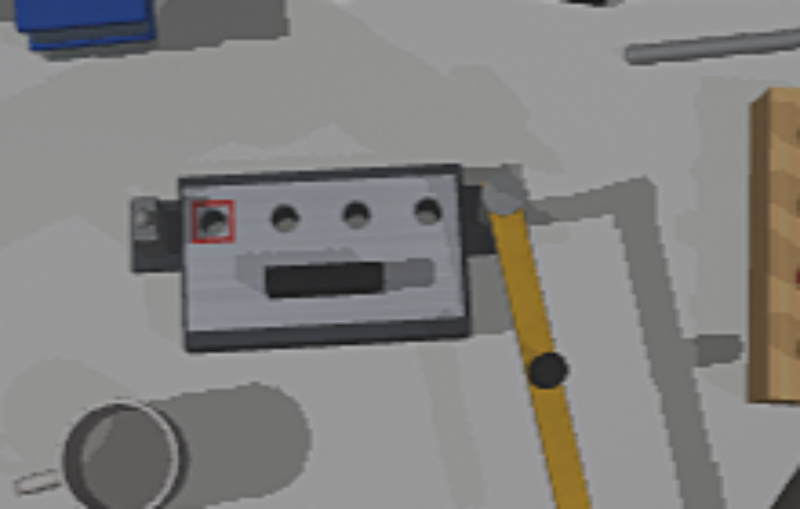

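```bash
python3 -m jog '[[[-13.2,13.2,0,0,0.42],[-13.2,13.2,0,0,0.42],[0,0,40,0,0.42],[0,0,40,0,0.42],[0,0,0,0,0.42],[0,0,0,0,0.42],[0,0,0,0,0.42],[0,0,0,0,0.42]]]'
python3 - <<'E'
from h import *
plan(495.8,-321.1,81)
E
```

```text
time_s: 19.8
tcp_pos: [0.4965, -0.3233, 0.1412]
orientation: [0.683, 0.73, 0.001, 0.002]
ft_force: [-0.8, 0.5, 0.3]
grip_width: 0.0365
finger_force: 0.0
t 19.8 tcp [ 0.4965 -0.3233  0.1412] x [-0.066  0.998 -0.002] y [0.998 0.066 0.003] z [ 0.003 -0.001 -1.   ] F [-0.8  0.5  0.3] w 0.0365
shift mm [ 2.4 -0.7 60.2] turn 0 grip N 0.0
```

```bash
python3 -m jog '[[[2,-0.7,10,0,0.42],[0,0,15,0,0.42],[0,0,15,0,0.42],[0,0,10,0,0.42],[0,0,6,0,0.42],[0,0,4,0,0.42],[0,0,0,0,0.42],[0,0,0,0,0.42]]]'
python3 - <<'E'
from h import *
plan(495.8,-321.1,81)
E
python3 -m jog '[[[0,0,0,0,0],[0,0,0,0,0],[0,0,0,0,0],[0,0,0,0,0],[0,0,0,0,0],[0,0,0,0,0],[0,0,0,0,0],[0,0,0,0,0]]]' 60
python3 -m jog '[[[0,0,-5,0,0],[0,0,-10,0,0],[0,0,-20,0,0],[0,0,-30,0,0],[0,0,-40,0,0],[0,0,-40,0,0],[0,0,-15,0,0],[0,0,0,0,0]]]'
python3 - <<'E'
from h import *
plan(528.9,96.9,240,3.85)
E
```

```text
time_s: 20.6
tcp_pos: [0.4947, -0.321, 0.0794]
orientation: [0.684, 0.73, 0.0, 0.0]
ft_force: [0.4, -0.1, -0.3]
grip_width: 0.036
finger_force: 0.0
t 20.6 tcp [ 0.4947 -0.321   0.0794] x [-0.065  0.998 -0.   ] y [0.998 0.065 0.   ] z [ 0. -0. -1.] F [ 0.4 -0.1 -0.3] w 0.036
shift mm [-0.2  1.1 -1.6] turn 0 grip N 0.0
time_s: 21.4
tcp_pos: [0.495, -0.321, 0.0797]
orientation: [0.684, 0.73, 0.0, 0.001]
ft_force: [-0.0, 0.2, 5.3]
grip_width: 0.0259
finger_force: 59.1
time_s: 22.2
tcp_pos: [0.4953, -0.3214, 0.2413]
orientation: [0.684, 0.73, 0.001, 0.002]
ft_force: [0.0, -0.1, -0.9]
grip_width: 0.0258
finger_force: 59.4
t 22.2 tcp [ 0.4953 -0.3214  0.2413] x [-0.066  0.998 -0.001] y [0.998 0.066 0.004] z [ 0.004 -0.001 -1.   ] F [ 0.  -0.1 -0.9] w 0.0258
shift mm [415.2  60.9   1. ] turn -0.09 grip N 59.4
```

```bash
python3 -m jog '[[[40,5.8,0,0,0],[40,5.8,0,0,0],[40,5.8,0,0,0],[40,5.8,0,0,0],[40,5.8,0,0,0],[40,5.8,0,0,0],[40,5.8,0,0,0],[40,5.8,0,0,0]]]'
python3 -m jog '[[[40,5.8,0,0,0],[30,4.5,0,0,0],[15,2.5,0,0,0],[10,1.7,0,0,0],[0,0,0,0,0],[0,0,30,0,0],[0,0,30,0,0],[0,0,0,0,0]]]'
python3 -m jog '[[[0,0,0,0,0],[0,0,0,0,0],[0,0,0,0,0],[0,0,0,0,0],[0,0,0,0,0],[0,0,0,0,0],[0,0,0,0,0],[0,0,0,0,0]]]'
python3 - <<'E'
from h import *
plan(528.9,96.9,80,3.85)
f=cam('scene');cv2.imwrite('pics/s4.png',cv2.resize(f['color'][130:270,190:390],(800,560)))
E
```

```text
time_s: 23.0
tcp_pos: [0.5182, 0.0036, 0.2372]
orientation: [0.683, 0.73, -0.001, -0.001]
ft_force: [0.7, -1.0, -0.7]
grip_width: 0.0258
finger_force: 59.4
time_s: 23.8
tcp_pos: [0.5252, 0.0947, 0.1759]
orientation: [0.685, 0.729, -0.003, -0.001]
ft_force: [-0.4, 0.1, -1.2]
grip_width: 0.0259
finger_force: 59.5
time_s: 24.6
tcp_pos: [0.528, 0.0974, 0.1791]
orientation: [0.683, 0.73, -0.0, -0.0]
ft_force: [-0.3, -0.7, -1.3]
grip_width: 0.0257
finger_force: 59.5
t 24.6 tcp [0.528  0.0974 0.1791] x [-0.066  0.998 -0.   ] y [ 0.998  0.066 -0.   ] z [-0. -0. -1.] F [-0.3 -0.7 -1.3] w 0.0257
shift mm [-0.6  0.8 99.1] turn -0.08 grip N 59.5
```

View pics/s4.png

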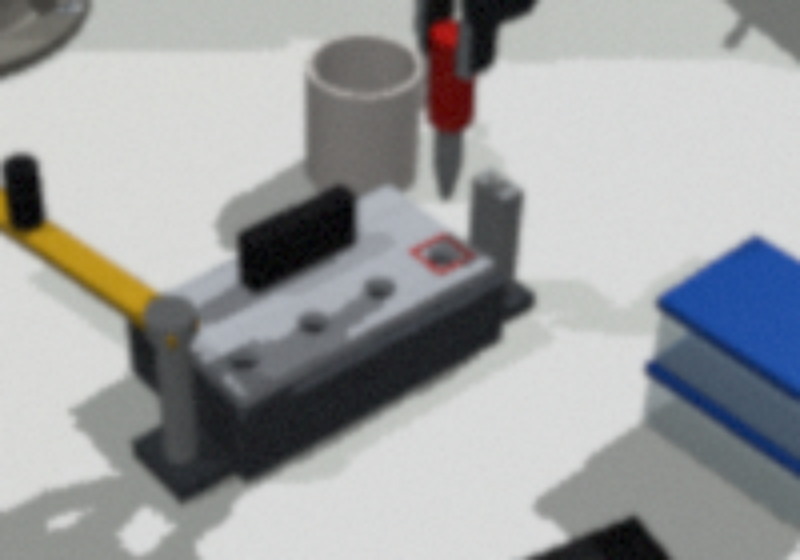

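The pin hangs straight, with its tip at (446,195) above the red-framed hole at (443,252). Now lowering it.

```bash
python3 -m jog '[[[-0.6,0.8,20,0,0],[0,0,20,0,0],[0,0,10,0,0],[0,0,5,0,0],[0,0,5,0,0],[0,0,4,0,0],[0,0,0,0,0],[0,0,0,0,0]]]'
python3 -m jog '[[[0,0,4,0,0],[0,0,4,0,0],[0,0,4,0,0],[0,0,4,0,0],[0,0,0,0,0],[0,0,0,0,0],[0,0,0,0,0],[0,0,0,0,0]]]'
python3 - <<'E'
from h import *
plan(528.9,96.9,80,3.85)
E
```

```text
time_s: 25.45
tcp_pos: [0.5292, 0.0969, 0.1154]
orientation: [0.684, 0.73, 0.0, 0.0]
ft_force: [0.3, 0.0, -0.9]
grip_width: 0.0257
finger_force: 59.5
time_s: 26.25
tcp_pos: [0.5287, 0.0969, 0.0991]
orientation: [0.684, 0.73, -0.0, -0.0]
ft_force: [-1.2, 0.3, -2.0]
grip_width: 0.0261
finger_force: 59.4
t 26.25 tcp [0.5287 0.0969 0.0991] x [-0.066  0.998  0.   ] y [ 0.998  0.066 -0.   ] z [-0.  0. -1.] F [-1.2  0.3 -2. ] w 0.0261
shift mm [ 0.   0.2 19.1] turn -0.09 grip N 59.4
```

Going well; continue to home.

```bash
python3 -m jog '[[[0,0,4,0,0],[0,0,4,0,0],[0,0,4,0,0],[0,0,3,0,0],[0,0,2,0,0],[0,0,1,0,0],[0,0,0,0,0],[0,0,0,0,0]]]'
python3 -m jog '[[[0,0,1,0,0],[0,0,1,0,0],[0,0,1,0,0],[0,0,1,0,0],[0,0,0,0,0],[0,0,0,0,0],[0,0,0,0,0],[0,0,0,0,0]]]'
python3 - <<'E'
from h import *
plan(528.9,96.9,80,3.85)
E
```

```text
time_s: 27.05
tcp_pos: [0.5287, 0.0969, 0.081]
orientation: [0.684, 0.73, -0.0, -0.0]
ft_force: [-2.2, -0.1, -2.7]
grip_width: 0.0258
finger_force: 59.5
time_s: 27.85
tcp_pos: [0.5292, 0.097, 0.0795]
orientation: [0.684, 0.73, 0.001, -0.001]
ft_force: [-11.7, -0.3, 27.4]
grip_width: 0.0258
finger_force: 62.8
t 27.85 tcp [0.5292 0.097  0.0795] x [-0.065  0.998  0.002] y [ 0.998  0.065 -0.   ] z [-0.     0.002 -1.   ] F [-11.7  -0.3  27.4] w 0.0258
shift mm [-0.1 -0.3 -0.5] turn -0.12 grip N 62.8
```

```bash
python3 -m jog '[[[0,0,-2.5,0,0],[0,0,0,0,0.42],[0,0,0,0,0.42],[0,0,0,0,0.42],[0,0,-10,0,0.42],[0,0,-30,0,0.42],[0,0,-45,0,0.42],[0,0,-45,0,0.42]]]'
python3 - <<'E'
from h import *
plan(446,-319,210,3.85)
f=cam('scene')
for r in robot.pinpoint('scene','pin_grip')[:2]: print(r['p'],r['uv'],atz(f,r['uv'],.09),dep(f,r['uv']))
E
```

```text
time_s: 28.65
tcp_pos: [0.5287, 0.0964, 0.2113]
orientation: [0.684, 0.73, -0.001, 0.0]
ft_force: [2.0, 0.7, 0.5]
grip_width: 0.036
finger_force: 0.0
t 28.65 tcp [0.5287 0.0964 0.2113] x [-0.065  0.998 -0.001] y [ 0.998  0.065 -0.001] z [-0.001 -0.001 -1.   ] F [2.  0.7 0.5] w 0.036
shift mm [-409.1 -109.4    1.8] turn -0.13 grip N 0.0
0.58 [300.3, 184.4] [0.52925915 0.09650276 0.09      ] [0.53922568 0.088257   0.10019863]
```

```bash
python3 -m jog '[[[-40,-10.7,0,0,0.42],[-40,-10.7,0,0,0.42],[-40,-10.7,0,0,0.42],[-40,-10.7,0,0,0.42],[-40,-10.7,0,0,0.42],[-40,-10.7,0,0,0.42],[-40,-10.7,0,0,0.42],[-40,-10.7,0,0,0.42]]]'
python3 -m jog '[[[-40,-10.7,0,0,0.42],[-34,-9,0,0,0.42],[-15,-4.1,0,0,0.42],[0,0,30,0,0.42],[0,0,40,0,0.42],[0,0,0,0,0.42],[0,0,0,0,0.42],[0,0,0,0,0.42]]]'
python3 - <<'E'
from h import *
plan(445.6,-319,72,3.85)
E
```

```text
time_s: 29.55
tcp_pos: [0.4639, -0.2296, 0.2099]
orientation: [0.684, 0.73, 0.0, 0.0]
ft_force: [1.5, -0.6, 1.1]
grip_width: 0.0361
finger_force: 0.0
time_s: 30.35
tcp_pos: [0.4475, -0.3192, 0.1414]
orientation: [0.684, 0.73, 0.0, 0.001]
ft_force: [-0.5, 0.3, 1.5]
grip_width: 0.036
finger_force: 0.0
t 30.35 tcp [ 0.4475 -0.3192  0.1414] x [-0.066  0.998 -0.001] y [0.998 0.066 0.002] z [ 0.002 -0.001 -1.   ] F [-0.5  0.3  1.5] w 0.036
shift mm [ 0.5 -2.  69.4] turn -0.09 grip N 0.0
```

```bash
python3 -m jog '[[[0,-1.5,15,0,0.42],[0,0,20,0,0.42],[0,0,15,0,0.42],[0,0,10,0,0.42],[0,0,6,0,0.42],[0,0,3,0,0.42],[0,0,0,0,0.42],[0,0,0,0,0.42]]]'
python3 -m jog '[[[0,0,0,0,0],[0,0,0,0,0],[0,0,0,0,0],[0,0,0,0,0],[0,0,0,0,0],[0,0,0,0,0],[0,0,0,0,0],[0,0,0,0,0]]]' 60
python3 - <<'E'
from h import *
st()
E
python3 -m jog '[[[0,0,-5,0,0],[0,0,-10,0,0],[0,0,-20,0,0],[0,0,-30,0,0],[0,0,-40,0,0],[0,0,-40,0,0],[0,0,0,0,0],[0,0,0,0,0]]]'
python3 - <<'E'
from h import *
plan(532.3,47,215,3.85)
E
```

```text
time_s: 31.15
tcp_pos: [0.4453, -0.3188, 0.071]
orientation: [0.684, 0.73, 0.0, 0.0]
ft_force: [-0.2, 1.0, -0.5]
grip_width: 0.036
finger_force: 0.0
time_s: 31.95
tcp_pos: [0.4454, -0.3189, 0.0714]
orientation: [0.684, 0.73, 0.0, 0.001]
ft_force: [-1.0, 0.8, 5.8]
grip_width: 0.0226
finger_force: 58.5
t 31.95 tcp [ 0.4454 -0.3189  0.0714] x [-0.065  0.998 -0.   ] y [0.998 0.065 0.001] z [ 0.001 -0.    -1.   ] F [-1.   0.8  5.8] w 0.0226
time_s: 32.75
tcp_pos: [0.4455, -0.3185, 0.2166]
orientation: [0.683, 0.73, 0.001, 0.001]
ft_force: [0.0, 0.4, -1.6]
grip_width: 0.0227
finger_force: 59.1
t 32.75 tcp [ 0.4455 -0.3185  0.2166] x [-0.066  0.998 -0.   ] y [0.998 0.066 0.002] z [ 0.002 -0.    -1.   ] F [ 0.   0.4 -1.6] w 0.0227
shift mm [359.  110.7   1.8] turn -0.07 grip N 59.1
```

```bash
python3 -m jog '[[[38,11.7,0,0,0],[38,11.7,0,0,0],[38,11.7,0,0,0],[38,11.7,0,0,0],[38,11.7,0,0,0],[38,11.7,0,0,0],[38,11.7,0,0,0],[38,11.7,0,0,0]]]'
python3 -m jog '[[[30,9.4,0,0,0],[15,4.7,0,0,0],[10,3,0,0,0],[0,0,30,0,0],[0,0,30,0,0],[0,0,20,0,0],[0,0,0,0,0],[0,0,0,0,0]]]'
python3 - <<'E'
from h import *
plan(532.3,47,71.5,3.85)
E
```

```text
time_s: 33.55
tcp_pos: [0.5174, -0.0073, 0.2143]
orientation: [0.683, 0.73, -0.001, -0.001]
ft_force: [0.9, -0.4, -1.5]
grip_width: 0.0226
finger_force: 59.1
time_s: 34.35
tcp_pos: [0.5318, 0.0455, 0.1358]
orientation: [0.684, 0.729, -0.001, 0.0]
ft_force: [0.7, -0.1, -0.6]
grip_width: 0.0225
finger_force: 59.1
t 34.35 tcp [0.5318 0.0455 0.1358] x [-0.063  0.998 -0.001] y [ 0.998  0.063 -0.001] z [-0.001 -0.001 -1.   ] F [ 0.7 -0.1 -0.6] w 0.0225
shift mm [ 1.5  0.6 64.3] turn -0.21 grip N 59.1
```

```bash
python3 -m jog '[[[0.6,0.3,5,0,0],[0,0,8,0,0],[0,0,8,0,0],[0,0,5,0,0],[0,0,5,0,0],[0,0,5,0,0],[0,0,5,0,0],[0,0,0,0,0]]]'
python3 - <<'E'
from h import *
plan(532.3,47,71.5,3.85)
E
```

```text
time_s: 35.15
tcp_pos: [0.5318, 0.0475, 0.0939]
orientation: [0.684, 0.73, -0.001, -0.0]
ft_force: [-1.0, -0.8, -1.6]
grip_width: 0.0231
finger_force: 59.0
t 35.15 tcp [0.5318 0.0475 0.0939] x [-0.066  0.998 -0.   ] y [ 0.998  0.066 -0.001] z [-0.001 -0.    -1.   ] F [-1.  -0.8 -1.6] w 0.0231
shift mm [-0.5  0.5 22.4] turn -0.09 grip N 59.0
```

```bash
python3 -m jog '[[[-0.4,0.4,5,0,0],[0,0,5,0,0],[0,0,5,0,0],[0,0,4,0,0],[0,0,2,0,0],[0,0,1,0,0],[0,0,1,0,0],[0,0,0,0,0]]]'
python3 - <<'E'
from h import *
plan(532.3,47,71.5,3.85)
E
python3 -m jog '[[[0,0,0,0,0],[0,0,-0.5,0,0.42],[0,0,0,0,0.42],[0,0,0,0,0.42],[0,0,-10,0,0.42],[0,0,-30,0,0.42],[0,0,-45,0,0.42],[0,0,-50,0,0.42]]]'
python3 - <<'E'
from h import *
plan(545.4,-322.8,205,3.85)
f=cam('scene')
for r in robot.pinpoint('scene','bolt1_head')[:5]: print(r['p'],r['uv'],atz(f,r['uv'],.08))
E
```

```text
time_s: 35.95
tcp_pos: [0.5328, 0.0472, 0.0716]
orientation: [0.684, 0.73, 0.0, 0.0]
ft_force: [0.5, 0.0, -0.8]
grip_width: 0.0223
finger_force: 59.2
t 35.95 tcp [0.5328 0.0472 0.0716] x [-0.066  0.998  0.   ] y [0.998 0.066 0.   ] z [ 0.  0. -1.] F [ 0.5  0.  -0.8] w 0.0223
shift mm [-0.2 -0.5  0.1] turn -0.09 grip N 59.2
time_s: 36.75
tcp_pos: [0.5318, 0.0467, 0.2084]
orientation: [0.684, 0.73, -0.001, -0.0]
ft_force: [1.8, 1.0, 0.5]
grip_width: 0.0359
finger_force: 0.0
t 36.75 tcp [0.5318 0.0467 0.2084] x [-0.065  0.998 -0.001] y [ 0.998  0.065 -0.002] z [-0.002 -0.001 -1.   ] F [1.8 1.  0.5] w 0.0359
shift mm [-369.6  -10.4    3.9] turn -0.13 grip N 0.0
0.46 [282.8, 195.4] [0.52965057 0.04473992 0.08      ]
```

```bash
python3 -m jog '[[[-40,-1.1,0,0,0.42],[-40,-1.1,0,0,0.42],[-40,-1.1,0,0,0.42],[-40,-1.1,0,0,0.42],[-40,-1.1,0,0,0.42],[-40,-1.1,0,0,0.42],[-40,-1.1,0,0,0.42],[-40,-1.1,0,0,0.42]]]'
python3 -m jog '[[[-30,-1,0,0,0.42],[-20,-0.6,0,0,0.42],[0,0,30,0,0.42],[0,0,40,0,0.42],[0,0,0,0,0.42],[0,0,0,0,0.42],[0,0,0,0,0.42],[0,0,0,0,0.42]]]'
python3 - <<'E'
from h import *
plan(545.2,-322.8,71.5,3.85)
E
```

```text
time_s: 37.65
tcp_pos: [0.5447, -0.2743, 0.2076]
orientation: [0.684, 0.73, 0.0, 0.0]
ft_force: [1.5, 0.3, -0.4]
grip_width: 0.0362
finger_force: 0.0
time_s: 38.45
tcp_pos: [0.5476, -0.3233, 0.1392]
orientation: [0.683, 0.73, 0.001, 0.002]
ft_force: [0.4, 0.0, 0.1]
grip_width: 0.0361
finger_force: 0.0
t 38.45 tcp [ 0.5476 -0.3233  0.1392] x [-0.066  0.998 -0.001] y [0.998 0.066 0.003] z [ 0.003 -0.001 -1.   ] F [0.4 0.  0.1] w 0.0361
shift mm [ 0.8 -2.6 67.7] turn -0.08 grip N 0.0
```

```bash
python3 -m jog '[[[0.3,-1.8,15,0,0.42],[0,0,20,0,0.42],[0,0,15,0,0.42],[0,0,10,0,0.42],[0,0,5,0,0.42],[0,0,2,0,0.42],[0,0,0,0,0.42],[0,0,0,0,0.42]]]'
python3 -m jog '[[[0,0,0,0,0],[0,0,0,0,0],[0,0,0,0,0],[0,0,0,0,0],[0,0,0,0,0],[0,0,0,0,0],[0,0,0,0,0],[0,0,0,0,0]]]' 60
python3 - <<'E'
from h import *
st()
E
python3 -m jog '[[[0,0,-5,0,0],[0,0,-10,0,0],[0,0,-20,0,0],[0,0,-30,0,0],[0,0,-40,0,0],[0,0,-40,0,0],[0,0,0,0,0],[0,0,0,0,0]]]'
python3 - <<'E'
from h import *
plan(535.8,-2.9,215,3.85)
E
```

```text
time_s: 39.25
tcp_pos: [0.5451, -0.3229, 0.0707]
orientation: [0.684, 0.73, 0.0, 0.001]
ft_force: [0.2, 0.8, 0.1]
grip_width: 0.0357
finger_force: 0.0
time_s: 40.05
tcp_pos: [0.5453, -0.3228, 0.071]
orientation: [0.684, 0.73, 0.0, 0.001]
ft_force: [-0.1, 0.5, 5.7]
grip_width: 0.0224
finger_force: 58.7
t 40.05 tcp [ 0.5453 -0.3228  0.071 ] x [-0.066  0.998 -0.001] y [0.998 0.066 0.001] z [ 0.001 -0.    -1.   ] F [-0.1  0.5  5.7] w 0.0224
time_s: 40.85
tcp_pos: [0.545, -0.3226, 0.2161]
orientation: [0.684, 0.73, 0.001, 0.001]
ft_force: [0.1, -0.2, -2.3]
grip_width: 0.0227
finger_force: 59.0
t 40.85 tcp [ 0.545  -0.3226  0.2161] x [-0.066  0.998 -0.   ] y [0.998 0.066 0.002] z [ 0.002 -0.    -1.   ] F [ 0.1 -0.2 -2.3] w 0.0227
shift mm [319.6  11.8   1. ] turn -0.09 grip N 59.0
```

```bash
python3 -m jog '[[[40,1.5,0,0,0],[40,1.5,0,0,0],[40,1.5,0,0,0],[40,1.5,0,0,0],[40,1.5,0,0,0],[40,1.5,0,0,0],[40,1.5,0,0,0],[25,0.8,0,0,0]]]'
python3 -m jog '[[[10,0.3,0,0,0],[4.6,0.2,0,0,0],[0,0,0,0,0],[0,0,30,0,0],[0,0,30,0,0],[0,0,15,0,0],[0,0,5,0,0],[0,0,0,0,0]]]'
python3 -m jog '[[[0,0,0,0,0],[0,0,4,0,0],[0,0,4,0,0],[0,0,0,0,0],[0,0,0,0,0],[0,0,0,0,0],[0,0,0,0,0],[0,0,0,0,0]]]'
python3 - <<'E'
from h import *
plan(535.8,-2.9,71.2,3.85)
E
```

```text
time_s: 41.65
tcp_pos: [0.5345, -0.0136, 0.2134]
orientation: [0.682, 0.731, -0.001, -0.001]
ft_force: [0.6, 0.2, -0.2]
grip_width: 0.0225
finger_force: 59.0
time_s: 42.45
tcp_pos: [0.5356, -0.0039, 0.1351]
orientation: [0.684, 0.729, -0.0, 0.0]
ft_force: [-0.2, -0.2, -1.0]
grip_width: 0.0228
finger_force: 59.1
time_s: 43.25
tcp_pos: [0.5356, -0.0028, 0.1272]
orientation: [0.683, 0.73, 0.0, 0.0]
ft_force: [-0.9, 0.3, -0.5]
grip_width: 0.0225
finger_force: 59.1
t 43.25 tcp [ 0.5356 -0.0028  0.1272] x [-0.066  0.998  0.   ] y [0.998 0.066 0.   ] z [ 0.  0. -1.] F [-0.9  0.3 -0.5] w 0.0225
shift mm [-0.1  0.2 56. ] turn -0.09 grip N 59.1
```

```bash
python3 -m jog '[[[0,0,5,0,0],[0,0,5,0,0],[0,0,5,0,0],[0,0,5,0,0],[0,0,5,0,0],[0,0,5,0,0],[0,0,0,0,0],[0,0,0,0,0]]]'
python3 -m jog '[[[0,0,5,0,0],[0,0,5,0,0],[0,0,5,0,0],[0,0,5,0,0],[0,0,3,0,0],[0,0,2,0,0],[0,0,1,0,0],[0,0,0,0,0]]]'
python3 - <<'E'
from h import *
plan(535.8,-2.9,71.2,3.85)
E
```

```text
time_s: 44.05
tcp_pos: [0.5355, -0.0029, 0.097]
orientation: [0.684, 0.73, -0.0, -0.0]
ft_force: [0.6, -0.5, -0.2]
grip_width: 0.023
finger_force: 59.1
time_s: 44.85
tcp_pos: [0.5356, -0.0029, 0.0711]
orientation: [0.684, 0.73, 0.0, 0.0]
ft_force: [0.8, -0.1, -1.0]
grip_width: 0.0227
finger_force: 59.1
t 44.85 tcp [ 0.5356 -0.0029  0.0711] x [-0.065  0.998  0.   ] y [0.998 0.065 0.   ] z [ 0.  0. -1.] F [ 0.8 -0.1 -1. ] w 0.0227
shift mm [-0.   0.2 -0.1] turn -0.1 grip N 59.1
```

```bash
python3 -m jog '[[[0,0,-0.3,0,0.42],[0,0,0,0,0.42],[0,0,0,0,0.42],[0,0,-10,0,0.42],[0,0,-30,0,0.42],[0,0,-45,0,0.42],[0,0,-50,0,0.42],[0,0,0,0,0.42]]]'
python3 -m jog '[[[-40,4.6,0,0,0.42],[-40,4.6,0,0,0.42],[-40,4.6,0,0,0.42],[-40,4.6,0,0,0.42],[-40,4.6,0,0,0.42],[-40,4.6,0,0,0.42],[-40,4.6,0,0,0.42],[-40,4.6,0,0,0.42]]]'
python3 -m jog '[[[-5,0.9,0,0,0.42],[0,0,0,0,0.42],[0,0,30,0,0.42],[0,0,40,0,0.42],[0,0,0,0,0.42],[0,0,0,0,0.42],[0,0,0,0,0.42],[0,0,0,0,0.42]]]'
python3 - <<'E'
from h import *
plan(595,-325,71.2,3.85)
E
```

```text
time_s: 45.65
tcp_pos: [0.5397, -0.0037, 0.2131]
orientation: [0.684, 0.73, 0.005, 0.003]
ft_force: [0.1, -0.7, -0.6]
grip_width: 0.0358
finger_force: 0.0
time_s: 46.45
tcp_pos: [0.5933, -0.3212, 0.2068]
orientation: [0.683, 0.73, 0.0, -0.0]
ft_force: [0.3, 0.9, -0.2]
grip_width: 0.0359
finger_force: 0.0
time_s: 47.25
tcp_pos: [0.5956, -0.325, 0.1387]
orientation: [0.683, 0.73, 0.001, 0.002]
ft_force: [0.2, -0.5, -0.1]
grip_width: 0.0359
finger_force: 0.0
t 47.25 tcp [ 0.5956 -0.325   0.1387] x [-0.066  0.998 -0.001] y [0.998 0.066 0.003] z [ 0.003 -0.001 -1.   ] F [ 0.2 -0.5 -0.1] w 0.0359
shift mm [ 0.2 -0.8 67.5] turn -0.07 grip N 0.0
```

```bash
python3 -m jog '[[[0,0,15,0,0.42],[0,0,20,0,0.42],[0,0,15,0,0.42],[0,0,10,0,0.42],[0,0,5,0,0.42],[0,0,2,0,0.42],[0,0,0,0,0.42],[0,0,0,0,0.42]]]'
python3 -m jog '[[[0,0,0,0,0],[0,0,0,0,0],[0,0,0,0,0],[0,0,0,0,0],[0,0,0,0,0],[0,0,0,0,0],[0,0,0,0,0],[0,0,0,0,0]]]' 60
python3 - <<'E'
from h import *
st()
E
python3 -m jog '[[[0,0,-5,0,0],[0,0,-10,0,0],[0,0,-20,0,0],[0,0,-30,0,0],[0,0,-40,0,0],[0,0,-40,0,0],[0,0,0,0,0],[0,0,0,0,0]]]'
python3 - <<'E'
from h import *
plan(539.2,-52.8,215,3.85)
E
```

```text
time_s: 48.05
tcp_pos: [0.5948, -0.325, 0.07]
orientation: [0.684, 0.73, 0.0, 0.001]
ft_force: [-0.2, -0.5, 0.8]
grip_width: 0.0356
finger_force: 0.0
time_s: 48.85
tcp_pos: [0.5951, -0.325, 0.0703]
orientation: [0.684, 0.73, 0.0, 0.001]
ft_force: [-0.7, 0.3, 5.9]
grip_width: 0.0226
finger_force: 58.7
t 48.85 tcp [ 0.5951 -0.325   0.0703] x [-0.066  0.998 -0.001] y [0.998 0.066 0.001] z [ 0.001 -0.001 -1.   ] F [-0.7  0.3  5.9] w 0.0226
time_s: 49.65
tcp_pos: [0.5947, -0.3248, 0.2156]
orientation: [0.684, 0.73, 0.001, 0.001]
ft_force: [0.5, 0.7, -1.5]
grip_width: 0.0228
finger_force: 59.0
t 49.65 tcp [ 0.5947 -0.3248  0.2156] x [-0.065  0.998 -0.001] y [0.998 0.065 0.002] z [ 0.002 -0.    -1.   ] F [ 0.5  0.7 -1.5] w 0.0228
shift mm [275.1 -37.6   0.4] turn -0.1 grip N 59.0
```

```bash
python3 -m jog '[[[40,-5.5,0,0,0],[40,-5.5,0,0,0],[40,-5.5,0,0,0],[40,-5.5,0,0,0],[40,-5.5,0,0,0],[40,-5.5,0,0,0],[25,-3.3,0,0,0],[10,-1.3,0,0,0]]]'
python3 -m jog '[[[0,0,0,0,0],[0,0,0,0,0],[0,0,30,0,0],[0,0,30,0,0],[0,0,15,0,0],[0,0,10,0,0],[0,0,0,0,0],[0,0,0,0,0]]]'
python3 - <<'E'
from h import *
plan(539.2,-52.8,70.5,3.85)
E
```

```text
time_s: 50.45
tcp_pos: [0.5374, -0.049, 0.2128]
orientation: [0.682, 0.731, -0.001, -0.002]
ft_force: [-0.7, -0.5, -0.8]
grip_width: 0.0228
finger_force: 59.1
time_s: 51.25
tcp_pos: [0.5397, -0.0534, 0.1302]
orientation: [0.684, 0.73, 0.0, 0.001]
ft_force: [-0.5, 0.2, -1.1]
grip_width: 0.0229
finger_force: 59.1
t 51.25 tcp [ 0.5397 -0.0534  0.1302] x [-0.065  0.998 -0.   ] y [0.998 0.065 0.001] z [ 0.001 -0.    -1.   ] F [-0.5  0.2 -1.1] w 0.0229
shift mm [ 0.7 -0.5 59.7] turn -0.14 grip N 59.1
```

```bash
python3 -m jog '[[[0.5,-0.4,5,0,0],[0,0,5,0,0],[0,0,5,0,0],[0,0,5,0,0],[0,0,5,0,0],[0,0,5,0,0],[0,0,3,0,0],[0,0,0,0,0]]]'
python3 -m jog '[[[0,0,5,0,0],[0,0,5,0,0],[0,0,5,0,0],[0,0,5,0,0],[0,0,3,0,0],[0,0,2,0,0],[0,0,1,0,0],[0,0,0,0,0]]]'
python3 - <<'E'
from h import *
plan(539.2,-52.8,70.5,3.85)
E
```

```text
time_s: 52.05
tcp_pos: [0.5382, -0.0522, 0.0959]
orientation: [0.684, 0.73, -0.0, -0.0]
ft_force: [-0.4, 0.4, -1.1]
grip_width: 0.0225
finger_force: 59.1
time_s: 52.85
tcp_pos: [0.5386, -0.0523, 0.0704]
orientation: [0.684, 0.73, 0.0, 0.0]
ft_force: [0.2, -0.1, -0.6]
grip_width: 0.0231
finger_force: 59.1
t 52.85 tcp [ 0.5386 -0.0523  0.0704] x [-0.065  0.998 -0.   ] y [0.998 0.065 0.   ] z [ 0. -0. -1.] F [ 0.2 -0.1 -0.6] w 0.0231
shift mm [-0.5  0.6 -0.1] turn -0.1 grip N 59.1
```

```bash
python3 -m jog '[[[0,0,-0.3,0,0.42],[0,0,0,0,0.42],[0,0,0,0,0.42],[0,0,-10,0,0.42],[0,0,-30,0,0.42],[0,0,-45,0,0.42],[0,0,-45,0,0.42],[0,0,0,0,0.42]]]'
python3 -m jog '[[[-40,0,0,0,0.42],[-40,0,0,0,0.42],[-40,0,0,0,0.42],[-40,0,0,0,0.42],[-40,0,0,0,0.42],[-10,0,0,0,0.42],[0,0,0,0,0.42],[0,0,0,0,0.42]]]'
python3 - <<'E'
from h import *
plan(528.9,96.9,205,3.85)
f=cam('scene');cv2.imwrite('pics/s5.png',cv2.resize(f['color'][130:270,190:390],(800,560)))
f=cam('top');P=cloud(f);P[f['z_map']==0]=9
m=box(P,.505,.57,-.08,.12,.085,.13).astype(np.uint8)
n,l,s,c=cv2.connectedComponentsWithStats(m)
for i in range(1,n):
  q=P[l==i]
  if len(q)>20: top=q[q[:,2]>q[:,2].max()-.006]; print('head',len(q),np.round(top.mean(0),4),np.median(top[:,2]))
E
```

```text
time_s: 53.65
tcp_pos: [0.5422, -0.0534, 0.2069]
orientation: [0.684, 0.73, 0.004, 0.003]
ft_force: [1.0, 0.3, 0.6]
grip_width: 0.0358
finger_force: 0.0
time_s: 54.45
tcp_pos: [0.5524, -0.2603, 0.2005]
orientation: [0.683, 0.73, 0.0, -0.001]
ft_force: [0.2, -0.2, -0.6]
grip_width: 0.0357
finger_force: 0.0
t 54.45 tcp [ 0.5524 -0.2603  0.2005] x [-0.066  0.998  0.001] y [ 0.998  0.066 -0.   ] z [-0.     0.001 -1.   ] F [ 0.2 -0.2 -0.6] w 0.0357
shift mm [ 3.58e+02  3.00e-01 -4.10e+00] turn -0.04 grip N 0.0
head 92 [ 0.5355 -0.0031  0.1022] 0.10200763202108705
head 91 [ 0.5391 -0.0516  0.102 ] 0.10176660305885549
head 126 [0.5277 0.0953 0.1215] 0.12151110829464531
head 91 [0.5328 0.0459 0.1022] 0.10182147669167949
```

View pics/s5.png

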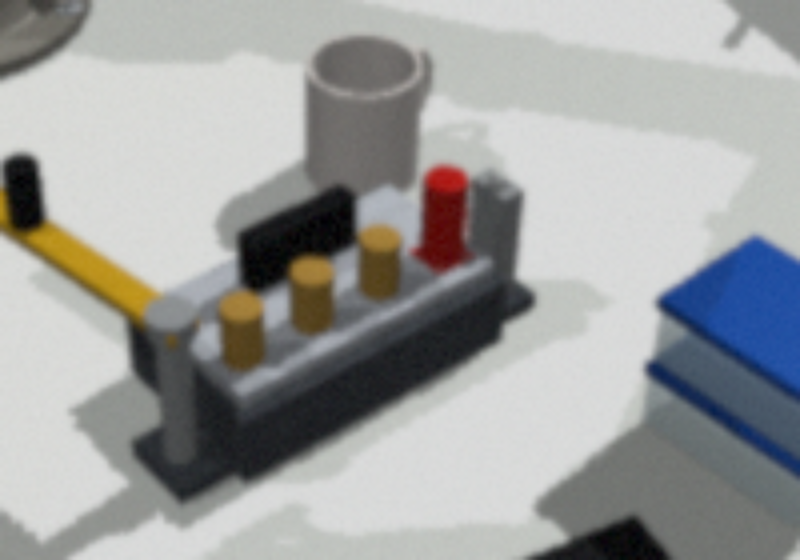

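All three heads are at home height (0.102, the same reading as in the rack), and the pin is home. Now fetch the pin.

```bash
python3 -m jog '[[[40,0,-2,0,0.42],[40,0,-2,0,0.42],[40,0,0,0,0.42],[40,0,0,0,0.42],[40,0,0,0,0.42],[40,0,0,0,0.42],[40,0,0,0,0.42],[40,0,0,0,0.42]]]'
python3 -m jog '[[[25,0,0,0,0.42],[13,0.3,0,0,0.42],[0,0,0,0,0.42],[0,0,0,0,0.42],[0,0,30,0,0.42],[0,0,30,0,0.42],[0,0,0,0,0.42],[0,0,0,0,0.42]]]'
python3 - <<'E'
from h import *
plan(529,96.8,80,3.85)
E
```

```text
time_s: 55.35
tcp_pos: [0.5303, 0.061, 0.2048]
orientation: [0.682, 0.731, 0.0, -0.0]
ft_force: [1.2, 0.2, 0.3]
grip_width: 0.0357
finger_force: 0.0
time_s: 56.15
tcp_pos: [0.5292, 0.0936, 0.1451]
orientation: [0.685, 0.729, -0.001, 0.0]
ft_force: [0.1, 0.0, 0.2]
grip_width: 0.0355
finger_force: 0.0
t 56.15 tcp [0.5292 0.0936 0.1451] x [-0.063  0.998 -0.001] y [ 0.998  0.063 -0.   ] z [-0.    -0.001 -1.   ] F [0.1 0.  0.2] w 0.0355
shift mm [ 3.3  0.  65.1] turn -0.26 grip N 0.0
```

```bash
python3 -m jog '[[[0.5,0,5,0,0.42],[0,0,0,0,0.42],[0,0,0,0,0.42],[0,0,15,0,0.42],[0,0,15,0,0.42],[0,0,12,0,0.42],[0,0,8,0,0.42],[0,0,0,0,0.42]]]'
python3 - <<'E'
from h import *
plan(529,96.8,80,3.85)
E
```

```text
time_s: 56.95
tcp_pos: [0.528, 0.0956, 0.0881]
orientation: [0.684, 0.73, -0.001, -0.001]
ft_force: [0.1, -0.9, 0.6]
grip_width: 0.0356
finger_force: 0.0
t 56.95 tcp [0.528  0.0956 0.0881] x [-0.065  0.998 -0.001] y [ 0.998  0.065 -0.003] z [-0.003 -0.001 -1.   ] F [ 0.1 -0.9  0.6] w 0.0356
shift mm [1.2 1.1 8.1] turn -0.11 grip N 0.0
```

```bash
python3 -m jog '[[[0.9,0.8,5,0,0.42],[0,0,3,0,0.42],[0,0,0,0,0.42],[0,0,0,0,0],[0,0,0,0,0],[0,0,0,0,0],[0,0,0,0,0],[0,0,0,0,0]]]' 70
python3 -m jog '[[[0,0,-3,0,0],[0,0,-5,0,0],[0,0,-8,0,0],[0,0,-10,0,0],[0,0,-12,0,0],[0,0,-15,0,0],[0,0,-20,0,0],[0,0,0,0,0]]]'
python3 -m jog '[[[0,0,-20,0,0],[0,0,-30,0,0],[0,0,-30,0,0],[0,0,-12,0,0],[0,0,0,0,0],[0,0,0,0,0],[0,0,0,0,0],[0,0,0,0,0]]]'
python3 - <<'E'
from h import *
plan(495.5,-321.1,245,3.85)
f=cam('top');P=cloud(f);P[f['z_map']==0]=9
m=box(P,.505,.57,-.08,.12,.085,.13).astype(np.uint8)
n,l,s,c=cv2.connectedComponentsWithStats(m)
for i in range(1,n):
  q=P[l==i]
  if len(q)>20: top=q[q[:,2]>q[:,2].max()-.006]; print('head',len(q),np.round(top.mean(0),4))
E
```

```text
time_s: 57.75
tcp_pos: [0.5299, 0.097, 0.0821]
orientation: [0.684, 0.73, 0.0, -0.0]
ft_force: [-2.2, -0.0, 6.2]
grip_width: 0.0256
finger_force: 68.7
time_s: 58.55
tcp_pos: [0.5318, 0.0971, 0.1578]
orientation: [0.684, 0.73, 0.002, 0.001]
ft_force: [-0.1, -0.1, -1.9]
grip_width: 0.0253
finger_force: 68.9
time_s: 59.35
tcp_pos: [0.529, 0.0968, 0.2454]
orientation: [0.684, 0.73, -0.001, -0.0]
ft_force: [-0.2, 0.9, -1.1]
grip_width: 0.0255
finger_force: 69.1
t 59.35 tcp [0.529  0.0968 0.2454] x [-0.065  0.998 -0.001] y [ 0.998  0.065 -0.002] z [-0.002 -0.001 -1.   ] F [-0.2  0.9 -1.1] w 0.0255
shift mm [-414.8  -60.8    0.9] turn -0.09 grip N 69.1
head 93 [ 0.5362 -0.0036  0.1007]
head 91 [ 0.5399 -0.0524  0.1011]
head 92 [0.5334 0.0465 0.1016]
```

```bash
python3 -m jog '[[[-40,-5.9,0,0,0],[-40,-5.9,0,0,0],[-40,-5.9,0,0,0],[-40,-5.9,0,0,0],[-40,-5.9,0,0,0],[-40,-5.9,0,0,0],[-40,-5.9,0,0,0],[-40,-5.9,0,0,0]]]'
python3 -m jog '[[[-40,-5.9,0,0,0],[-30,-4.4,0,0,0],[-15,-2,0,0,0],[-9.8,-1.3,0,0,0],[0,0,0,0,0],[0,0,30,0,0],[0,0,30,0,0],[0,0,15,0,0]]]'
python3 -m jog '[[[0,0,15,0,0],[0,0,0,0,0],[0,0,0,0,0],[0,0,0,0,0],[0,0,0,0,0],[0,0,0,0,0],[0,0,0,0,0],[0,0,0,0,0]]]'
python3 - <<'E'
from h import *
plan(495.4,-321,82,3.85)
E
```

```text
time_s: 60.2
tcp_pos: [0.5032, -0.2269, 0.2462]
orientation: [0.683, 0.73, -0.0, -0.0]
ft_force: [0.7, -0.5, -1.3]
grip_width: 0.0255
finger_force: 69.1
time_s: 61.0
tcp_pos: [0.4959, -0.3183, 0.1691]
orientation: [0.683, 0.731, -0.0, -0.002]
ft_force: [-0.4, 0.5, -1.9]
grip_width: 0.0254
finger_force: 69.1
time_s: 61.8
tcp_pos: [0.4964, -0.321, 0.1569]
orientation: [0.684, 0.73, 0.0, 0.0]
ft_force: [0.7, 0.1, -1.9]
grip_width: 0.0255
finger_force: 69.1
t 61.8 tcp [ 0.4964 -0.321   0.1569] x [-0.066  0.998 -0.   ] y [0.998 0.066 0.   ] z [ 0.  0. -1.] F [ 0.7  0.1 -1.9] w 0.0255
shift mm [ 0.1 -1.  74.9] turn -0.09 grip N 69.1
```

```bash
python3 -m jog '[[[0,-0.8,5,0,0],[0,0,8,0,0],[0,0,8,0,0],[0,0,8,0,0],[0,0,6,0,0],[0,0,5,0,0],[0,0,0,0,0],[0,0,0,0,0]]]'
python3 -m jog '[[[0,0,6,0,0],[0,0,6,0,0],[0,0,6,0,0],[0,0,6,0,0],[0,0,5,0,0],[0,0,3,0,0],[0,0,2,0,0],[0,0,0,0,0]]]'
python3 - <<'E'
from h import *
plan(495.4,-321,82,3.85)
E
```

```text
time_s: 62.6
tcp_pos: [0.4956, -0.3212, 0.1167]
orientation: [0.684, 0.73, -0.0, 0.0]
ft_force: [0.1, -0.6, -1.9]
grip_width: 0.0255
finger_force: 69.1
time_s: 63.4
tcp_pos: [0.4955, -0.3211, 0.0826]
orientation: [0.684, 0.73, -0.0, -0.0]
ft_force: [0.1, -0.3, -0.9]
grip_width: 0.0252
finger_force: 69.2
t 63.4 tcp [ 0.4955 -0.3211  0.0826] x [-0.065  0.998 -0.   ] y [ 0.998  0.065 -0.   ] z [-0. -0. -1.] F [ 0.1 -0.3 -0.9] w 0.0252
shift mm [ 0.1 -0.1  0.6] turn -0.1 grip N 69.2
```

```bash
python3 -m jog '[[[0,0,0.8,0,0],[0,0,0,0,0],[0,0,0,0,0.42],[0,0,0,0,0.42],[0,0,0,0,0.42],[0,0,-20,0,0.42],[0,0,-45,0,0.42],[0,0,-45,0,0.42]]]'
python3 -m jog '[[[0,0,-30,0,0.42],[20,-40,0,0,0.42],[20,-40,0,0,0.42],[0,0,0,0,0.42],[0,0,0,0,0.42],[0,0,0,0,0.42],[0,0,0,0,0.42],[0,0,0,0,0.42]]]'
python3 - <<'E'
from h import *
st()
f=cam('top');P=cloud(f);P[f['z_map']==0]=9;cv2.imwrite('pics/t6.png',cv2.resize(f['color'][130:330,110:430],(800,500)))
for nm,m in(('rackpin',box(P,.38,.7,-.36,-.28,.09,.13)),('knob',box(P,.33,.53,-.2,-.05,.145,.165)),('bar',box(P,.25,.6,-.25,-.03,.108,.122)),('heads',box(P,.505,.57,-.08,.12,.085,.13))):
  n,l,s,c=cv2.connectedComponentsWithStats(m.astype(np.uint8))
  for i in range(1,n):
    q=P[l==i]
    if len(q)>20: top=q[q[:,2]>q[:,2].max()-.006]; print(nm,len(q),np.round(top.mean(0),4),rect(P,l==i))
E
```

```text
time_s: 64.2
tcp_pos: [0.4948, -0.3207, 0.1926]
orientation: [0.684, 0.73, -0.001, -0.001]
ft_force: [0.8, 0.1, 0.5]
grip_width: 0.0356
finger_force: 0.0
time_s: 65.0
tcp_pos: [0.4138, -0.2868, 0.2219]
orientation: [0.683, 0.73, -0.001, 0.0]
ft_force: [0.4, -0.6, -0.6]
grip_width: 0.0356
finger_force: 0.0
t 65.0 tcp [ 0.4138 -0.2868  0.2219] x [-0.066  0.998 -0.001] y [ 0.998  0.066 -0.001] z [-0.    -0.001 -1.   ] F [ 0.4 -0.6 -0.6] w 0.0356
rackpin 133 [ 0.4945 -0.3205  0.1218] [ 495.9 -319.4   23.1   27.    61.5  133. ]
knob 74 [ 0.4242 -0.1242  0.1582] [ 424.5 -124.6   18.3   21.3    2.1   74. ]
bar 983 [ 0.443  -0.1202  0.1178] [ 426.4 -124.9  262.9   27.5   13.   983. ]
heads 92 [ 0.5361 -0.0031  0.1016] [535.7  -3.   25.3  22.1   0.8  92. ]
heads 91 [ 0.5385 -0.0524  0.1012] [538.7 -52.7  24.3  24.6  76.5  91. ]
heads 91 [0.5328 0.0466 0.1008] [532.5  46.4  24.5  24.3  70.9  91. ]
```

View pics/t6.png

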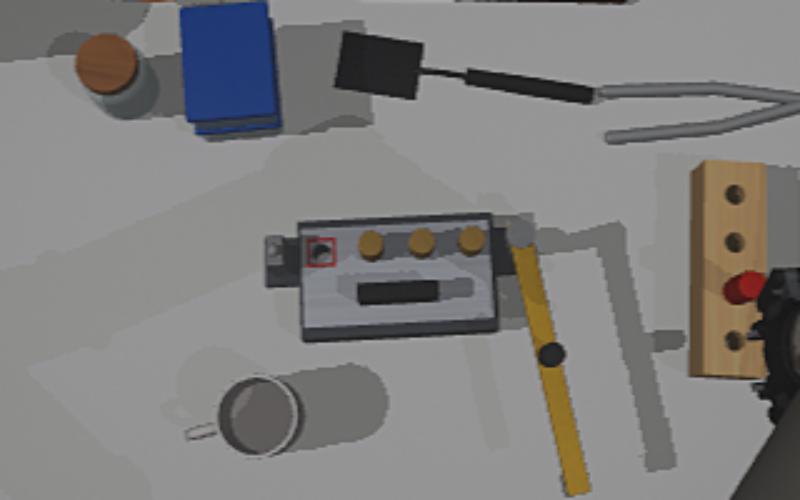

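The pin stands in the rack at (745,287), the bolts are home, and the pin hole is empty. The knob is at (551,354). Next I'll turn the tool to grip the knob tangentially and follow the arc.

```bash
python3 -m jog '[[[0,0,0,-8.25,0.5],[0,0,0,-8.25,0.5],[0,0,0,-8.25,0.5],[0,0,0,-8.25,0.5],[0,0,0,-8.25,0.5],[0,0,0,-8.25,0.5],[0,0,0,-8.25,0.5],[0,0,0,-8.25,0.5]]]'
python3 -m jog '[[[0,0,0,-8.25,0.5],[0,0,0,-8.25,0.5],[0,0,0,-8.25,0.5],[0,0,0,-8.25,0.5],[0,0,0,0,0.5],[0,0,0,0,0.5],[0,0,0,0,0.5],[0,0,0,0,0.5]]]'
python3 - <<'E'
from h import *
plan(424.6,-124.5,126,102.8); print(np.round(robot.sense()['qpos'],2))
E
```

```text
time_s: 65.85
tcp_pos: [0.4132, -0.2867, 0.2217]
orientation: [0.173, 0.985, -0.0, -0.0]
ft_force: [-0.4, -0.3, -0.5]
grip_width: 0.0426
finger_force: 0.0
time_s: 66.65
tcp_pos: [0.4131, -0.2864, 0.2218]
orientation: [-0.11, 0.994, -0.0, -0.0]
ft_force: [0.6, 0.5, 0.3]
grip_width: 0.0428
finger_force: 0.0
t 66.65 tcp [ 0.4131 -0.2864  0.2218] x [-0.976 -0.219  0.   ] y [-0.219  0.976 -0.   ] z [-0. -0. -1.] F [0.6 0.5 0.3] w 0.0428
shift mm [-46.7 155.4  95.8] turn -0.14 grip N 0.0
[-0.07  0.2   0.64  1.98 -0.14  1.01  2.43]
```

```bash
python3 -m jog '[[[-11.7,38.85,0,0,0.5],[-11.7,38.85,0,0,0.5],[-11.7,38.85,0,0,0.5],[-11.6,38.85,0,0,0.5],[0,0,0,0,0.5],[0,0,20,0,0.5],[0,0,20,0,0.5],[0,0,0,0,0.5]]]'
python3 - <<'E'
from h import *
plan(424.6,-124.5,126,102.8)
E
```

```text
time_s: 67.45
tcp_pos: [0.4226, -0.1246, 0.1801]
orientation: [-0.111, 0.994, 0.0, -0.002]
ft_force: [-0.5, -0.6, 0.4]
grip_width: 0.0429
finger_force: 0.0
t 67.45 tcp [ 0.4226 -0.1246  0.1801] x [-0.976 -0.22   0.004] y [-0.22   0.976  0.001] z [-0.004 -0.    -1.   ] F [-0.5 -0.6  0.4] w 0.0429
shift mm [-2.2 -0.4 54.1] turn -0.11 grip N 0.0
```

```bash
python3 -m jog '[[[-1,0,15,0,0.5],[0,0,20,0,0.5],[0,0,12,0,0.5],[0,0,7,0,0.5],[0,0,0,0,0],[0,0,0,0,0],[0,0,0,0,0],[0,0,0,0,0]]]' 30
python3 -m jog '[[[0,0,0,0,0],[0,0,0,0,0],[0,4,0,2,0],[-0.3,8.4,0,4,0],[-1.17,16.7,0,8,0],[-1.17,16.7,0,8,0],[-0.3,8.4,0,4,0],[0,0,0,0,0]]]'
python3 - <<'E'
from h import *
s,r=st();d=s['tcp_pos'][:2]*1000-[542,-97.6];print(np.linalg.norm(d),np.rad2deg(np.arctan2(d[1],d[0]))%360-93.85, s['finger_force'])
E
```

```text
time_s: 68.25
tcp_pos: [0.4254, -0.1244, 0.1283]
orientation: [-0.111, 0.994, 0.0, 0.0]
ft_force: [-0.7, -1.4, -0.8]
grip_width: 0.0199
finger_force: 29.5
time_s: 69.05
tcp_pos: [0.426, -0.0692, 0.1282]
orientation: [0.115, 0.993, 0.0, 0.0]
ft_force: [-1.9, -0.6, 4.9]
grip_width: 0.02
finger_force: 30.0
t 69.05 tcp [ 0.426  -0.0692  0.1282] x [-0.974  0.228 -0.   ] y [0.228 0.974 0.001] z [ 0.     0.001 -1.   ] F [-1.9 -0.6  4.9] w 0.02
119.4468348461933 72.40547524197407 29.97271031141281
```

```bash
python3 -m jog '[[[-0.3,8.4,0,4,0],[-1.17,16.7,0,8,0],[-1.17,16.7,0,8,0],[-1.17,16.7,0,8,0],[-1.17,16.7,0,8,0],[-1.17,16.7,0,8,0],[-1.17,16.7,0,8,0],[-0.3,8.4,0,4,0]]]'
python3 -m jog '[[[0,0,0,0,0],[0,0,0,0,0],[0,0,0,0,0],[0,0,0,0,0],[0,0,0,0,0],[0,0,0,0,0],[0,0,0,0,0],[0,0,0,0,0]]]'
python3 - <<'E'
from h import *
s,r=st();d=s['tcp_pos'][:2]*1000-[542,-97.6];print(np.linalg.norm(d),np.rad2deg(np.arctan2(d[1],d[0]))%360-93.85, s['finger_force']);plan(533.9,22.1,128,3.85)
E
```

```text
time_s: 69.85
tcp_pos: [0.5014, 0.0139, 0.1282]
orientation: [0.569, 0.822, 0.0, 0.001]
ft_force: [-2.0, -2.6, 5.3]
grip_width: 0.0201
finger_force: 30.0
time_s: 70.65
tcp_pos: [0.5001, 0.0135, 0.1282]
orientation: [0.568, 0.823, 0.0, 0.0]
ft_force: [0.2, -4.8, 6.3]
grip_width: 0.0194
finger_force: 30.1
t 70.65 tcp [0.5001 0.0135 0.1282] x [-0.354  0.935 -0.001] y [0.935 0.354 0.001] z [ 0.001 -0.001 -1.   ] F [ 0.2 -4.8  6.3] w 0.0194
118.73444496098439 16.82047780716455 30.093226432800293
t 70.65 tcp [0.5001 0.0135 0.1282] x [-0.354  0.935 -0.001] y [0.935 0.354 0.001] z [ 0.001 -0.001 -1.   ] F [ 0.2 -4.8  6.3] w 0.0194
shift mm [-3.9 34.7  0.2] turn 16.9 grip N 30.1
```

```bash
python3 -m jog '[[[0.2,6.3,0,3,0],[0,6.3,0,3,0],[0,6.3,0,3,0],[-0.1,4.2,0,2,0],[0,2.1,0,1,0],[0,2.1,0,1,0],[0,0,0,0,0],[0,0,0,0,0]]]' 50
python3 -m jog '[[[0,2.1,0,1,0],[0,2.1,0,1,0],[0,2.1,0,1,0],[0,1,0,0.5,0],[0,1,0,0.3,0],[0,0,0,0,0],[0,0,0,0,0],[0,0,0,0,0]]]'
python3 - <<'E'
from h import *
s,r=st();d=s['tcp_pos'][:2]*1000-[542,-97.6];print(np.linalg.norm(d),np.rad2deg(np.arctan2(d[1],d[0]))%360-93.85, s['finger_force'],s['wrist_torque']);plan(533.9,22.1,128,3.85)
E
```

```text
time_s: 71.45
tcp_pos: [0.5264, 0.0199, 0.1283]
orientation: [0.658, 0.753, -0.0, 0.001]
ft_force: [1.3, -6.6, 5.9]
grip_width: 0.0191
finger_force: 48.8
time_s: 72.25
tcp_pos: [0.5334, 0.0206, 0.1282]
orientation: [0.683, 0.731, -0.001, -0.0]
ft_force: [-3.3, -7.1, 9.9]
grip_width: 0.019
finger_force: 49.3
t 72.25 tcp [0.5334 0.0206 0.1282] x [-0.068  0.998 -0.001] y [ 0.998  0.068 -0.001] z [-0.001 -0.001 -1.   ] F [-3.3 -7.1  9.9] w 0.019
118.51136862172947 0.32088300438138617 49.25135672092438 [-1.4259629   0.81830519 -0.01882996]
t 72.25 tcp [0.5334 0.0206 0.1282] x [-0.068  0.998 -0.001] y [ 0.998  0.068 -0.001] z [-0.001 -0.001 -1.   ] F [-3.3 -7.1  9.9] w 0.019
shift mm [1.5 0.6 0.2] turn 0.05 grip N 49.3
```

```bash
python3 -m jog '[[[0,0.7,0,0,0],[0,0.7,0,0,0],[0,0.7,0,0,0],[0,0,0,0,0],[0,0,0,0,0],[0,0,0,0,0],[0,0,0,0,0],[0,0,0,0,0]]]'
python3 - <<'E'
from h import *
s,r=st();d=s['tcp_pos'][:2]*1000-[542,-97.6];print(np.linalg.norm(d),np.rad2deg(np.arctan2(d[1],d[0]))%360-93.85)
E
```

```text
time_s: 73.05
tcp_pos: [0.5334, 0.0206, 0.1281]
orientation: [0.683, 0.731, -0.002, -0.002]
ft_force: [-10.3, -6.7, 17.7]
grip_width: 0.0193
finger_force: 50.0
t 73.05 tcp [0.5334 0.0206 0.1281] x [-0.068  0.998 -0.   ] y [ 0.998  0.068 -0.006] z [-0.006 -0.001 -1.   ] F [-10.3  -6.7  17.7] w 0.0193
118.51947006323135 0.2934996913774057
```

It's at the hard stop: the force rises with no motion. Release and check.

```bash
python3 -m jog '[[[0,-1.2,0,0,0],[0,0,0,0,0.5],[0,0,0,0,0.5],[0,0,0,0,0.5],[0,0,0,0,0.5],[0,0,-15,0,0.5],[0,0,-40,0,0.5],[0,0,-40,0,0.5]]]'
python3 -m jog '[[[-40,0,-10,0,0.5],[-40,0,0,0,0.5],[-40,0,0,0,0.5],[-40,0,0,0,0.5],[-40,0,0,0,0.5],[0,0,0,0,0.5],[0,0,0,0,0.5],[0,0,0,0,0.5]]]'
python3 - <<'E'
from h import *
st()
f=cam('top');P=cloud(f);P[f['z_map']==0]=9;a=f['color'][130:330,110:430]
g=cam('scene');cv2.imwrite('pics/e7.png',np.vstack([cv2.resize(a,(480,300)),cv2.resize(g['color'][140:265,190:390],(480,300))]))
m=box(P,.45,.6,-.08,.16,.108,.122);q=P[m];p=np.polyfit(q[:,1],q[:,0],1);print('bar yaw',-np.rad2deg(np.arctan(p[0])),rect(P,m))
print('knob',rect(P,box(P,.45,.6,-.05,.1,.145,.165)))
print('plate',fitrect(P,box(P,.42,.6,-.1,.13,.056,.065),190,100))
E
```

```text
time_s: 73.85
tcp_pos: [0.5346, 0.0223, 0.2244]
orientation: [0.682, 0.731, -0.001, -0.0]
ft_force: [0.9, 1.1, 0.7]
grip_width: 0.0425
finger_force: 0.0
time_s: 74.65
tcp_pos: [0.5493, -0.1755, 0.2332]
orientation: [0.682, 0.732, 0.0, -0.0]
ft_force: [0.9, 0.9, -0.2]
grip_width: 0.0426
finger_force: 0.0
t 74.65 tcp [ 0.5493 -0.1755  0.2332] x [-0.071  0.998  0.001] y [0.998 0.071 0.   ] z [ 0.     0.001 -1.   ] F [ 0.9  0.9 -0.2] w 0.0426
bar yaw 3.7169301238037322 [532.5  35.3  23.3 229.8   3.5 830. ]
knob [532.2  21.2  19.6  19.7  49.9  71. ]
plate (array([508.91,  20.55,  93.91]), np.float64(25.4), 1844)
```

View pics/e7.png

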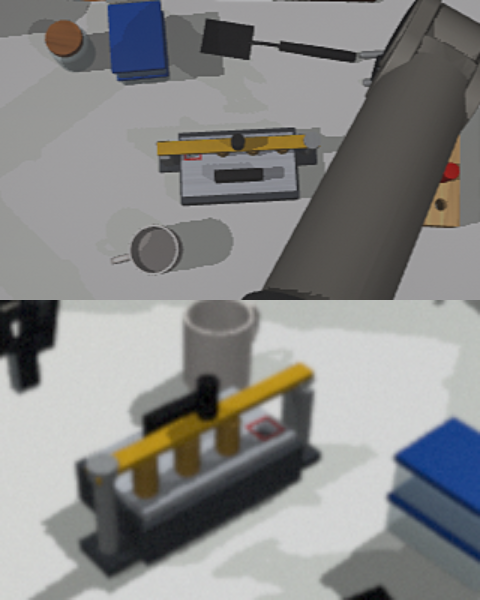

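The bar is shut over the three heads and parallel to the deck (yaw 3.7° against 3.85°), resting over the catch post. The pin is in the rack. Handing in.

```bash
python3 -c "
from bench import robot
print(robot.hand_in())"
```

```text
the job is handed in; nothing more can be done
None
```

The job is done and handed in: the plate is laid and aligned, all three bolts are home, the pin is back in the rack, and the keeper bar is shut to its hard stop; the hand-in call returned no verdict.

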